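# Load the beam bench and free its transit locks

### The job

Get the beam loading bench ready for its test: hang every hook weight that stands on the bench on a load pin of its own, pushing each hook onto the pin until the pin sits up in the crown and the safety latch has snapped shut beneath it. Only when all the weights hang, free the beam by turning both transit-lock screws on its end blocks anticlockwise, one after the other, a quarter turn to the stop with the flat-blade screwdriver, and hang the driver back in its rack hole. Leave the bottles, moulds and other things on the bench where they are.

Things in the scene. Friction and masses are not known exactly. Their poses are not given: they have to be found in the camera images.
- weight1_hook (a point): test weight, 158 mm tall, about 0.6 kg: dark steel cylinder 60 mm across, 40 mm high, standing on its flat end, with a steel hook on top, 14 mm thick (x), open at the side towards the weight's +y; z up. This point: the pin's axis when the weight hangs, under the hook's crown, 96 mm above the underside. Three or four of these alike weights are present, the rest absent (None). More under weight2 to weight4
- latch1 (a joint): sprung brass safety latch of weight1, rad: hinged at the foot of the shank (12 mm to -y and 49 mm below weight1_hook), 38 mm long, it lies across the mouth to the inside of the nose. 0 = shut, on its stop; about 0.65 = folded back along the shank, its back stop at 0.72. It swings only inwards; about 1 N at its end opens it and it returns by itself. None if absent
- weight2_hook (a point): another weight, the same as weight1. To hold it by: an upright tab on the crown, 14 mm thick (x), 22 mm wide (y), from 16 to 62 mm above this point (take it 42 mm above)
- latch2 (a joint): the same latch on weight2
- weight3_hook (a point): another weight, the same as weight1. Hook, in mm from this point: 26 wide inside (y -13 to 13), a saddle under the crown centres the pin; shank at y -23 to -13; nose at y 13 to 22, ending 22 below; the mouth is the gap from the nose's end to the cylinder's top (22 to 56 below)
- latch3 (a joint): the same latch on weight3
- weight4_hook (a point): another weight, the same as weight1. To hang it: the pin enters the mouth from the weight's +y side, about 36 mm below this point, pushes the latch back until its axis is at y = 0 to -2 mm, and then goes straight up into the crown (that is, lower the weight), past the end of the latch, which springs shut beneath it
- latch4 (a joint): the same latch on weight4
- pin1 (a point): load pin: one of four level steel pins, 12 mm in diameter, 100 mm apart, sticking out of the front of the loading bench's beam towards the robot. This point: on the axis, in the middle of the free length, 155 mm above the bench top. Axes of the loading bench: x along the pin into the beam, away from the robot; y along the beam, from pin1 to pin4; z up
- pin2 (a point): the next load pin, as pin1. Free length: from 20 mm before this point (a collar 20 mm across, 5 mm thick, ends the pin) to 20 mm behind it (a bush 20 mm across, out to the beam's face 40 mm behind). The beam's top is 13 mm above the pins' axes; below the pins is free space
- pin3 (a point): the next load pin, as pin1. At each end of the beam stands a post with an end block, 178 mm high, 46 mm (x) by 50 mm (y), its middle 85 mm beyond the last pin in y, its front face 40 mm behind the pins' middles
- pin4 (a point): the last load pin, as pin1
- head_right (a point): slotted round steel head, 28 mm across, of the captive transit-lock screw on top of the end block at pin1's (-y) end of the beam. This point: on the screw's axis at the top of the head, 192 mm above the bench top; the slot, 7 mm wide and 8 mm deep, runs right across along the head's x axis and turns with joint lock_right
- lock_right (a joint): angle of that screw, rad: 0 = locked; grows as it turns anticlockwise seen from above, to its stop at 1.55 (a quarter turn) = beam free. Starts between 0 and 0.2; light friction (0.05 N m) keeps it where it is left
- head_left (a point): slotted round steel head, 28 mm across, of the captive transit-lock screw on top of the end block at pin4's (+y) end of the beam. This point: on the screw's axis at the top of the head, 192 mm above the bench top; the slot, 7 mm wide and 8 mm deep, runs right across along the head's x axis and turns with joint lock_left
- lock_left (a joint): angle of that screw, rad: 0 = locked; grows as it turns anticlockwise seen from above, to its stop at 1.55 (a quarter turn) = beam free. Starts between 0 and 0.2; light friction (0.05 N m) keeps it where it is left
- driver_grip (a point): handle middle of the flat-blade screwdriver, 0.16 kg, hanging upright in its rack, blade down; z up. Handle: 24 mm square (sides along x, y), from 30 mm below this point (guard disc 34 mm across, 5 mm thick, under it) to 31 mm above (a cap 23 mm across, 6 mm thick, on it). The blade ends 110 mm below this point; it is 16 mm wide along y, 3.5 mm thick along x; shank 10 mm across
- rack_hole (a point): middle hole of the plywood tool rack, at the rack's top, 86 mm above the bench top: 21 mm across, the driver hangs in it by its guard disc, with driver_grip 35 mm above this point. The rack is 70 mm (x) by 150 mm (y); two small hex keys, 6 mm above its top, sit 52 mm to either side in y
- amber_bottle: amber dropper bottle, 36 mm across, 85 mm high; not part of the job. Origin: centre of its underside
- vial_a: small glass vial, 26 mm across, 60 mm high; not part of the job. Origin: centre of its underside
- vial_b: small white vial, 26 mm across, 60 mm high; not part of the job. Origin: centre of its underside
- mould_a: steel half-ball mould, 64 mm across, 32 mm high; not part of the job. Origin: centre of its underside
- mould_b: a second half-ball mould, the same; not part of the job. Origin: centre of its underside
- beaker: clear plastic beaker, 60 mm across, 75 mm high; not part of the job. Origin: centre of its underside
Not all that is in view belongs to the job. Leave any blue or red look-alike of the part that bears weight2_hook alone.

How it is judged:
By the outcome, as a careful person would: the job done as asked, in the order asked, and still so for the second after the job is handed in, with the robot touching nothing.
Of weight1, weight2, weight3, weight4 only 3 to 4 are there at a start; the rules pass over those that are not, and their reading is None.
At some moment in a run one of weight1, weight2, weight3, weight4 may be knocked a few centimetres aside while the robot is not near it.
Once in a run the grip may slacken for a moment while it holds something.
It also fails if it takes over 208 s, if anything falls off the work surface, if the arm or the gripper's body presses on something with over 40 N, if the wrist force passes 120 N, or if a joint passes its speed limit or range.

### The arm

A 7-joint arm with a two-finger parallel gripper is mounted at the origin on the work surface. World frame = base frame: x ahead of the robot, y to its left, z up, the work surface at z = 0. Lengths are in m, angles in rad, forces in N, time in s.
With the tool pointing down it reaches from about 0.425 to 0.825 m from the base axis. Payload 3.6 kg.
Tool frame: the origin (TCP) lies where the fingers leave the gripper's body, on its centre line; the fingertips stand 73 mm ahead of it and the grasp point (between the pads) lies 54 mm ahead of it; x points along the fingers, y is the direction in which the jaws open and shut, and the axes are right-handed (so a half turn about x gives the same grasp; the last joint's range is limited). The gripper opens to 85 mm and grips with 20 to 120 N. Pads are 22 mm wide; open, the fingers measure 114 mm over their backs; the gripper's body (76 mm by 85 mm) begins 54 mm behind the grasp point. The pads swing forward as they close: fully open they stand 13 mm farther back than shut.
Start: joints at [-1.292, 0.615, -0.013, 1.423, 0.008, 1.103, -0.04], TCP at [0.196, 0.62, 0.304] pointing down, gripper open.
Joint ranges: [-3.12, 3.12], [-0.3, 2.06], [-1.34, 1.32], [0.26, 2.42], [-1.36, 4.5], [0.01, 1.98], [-2.84, 2.84]. Speed limits (rad/s): [2.79, 2.79, 3.14, 3.14, 3.14, 3.14, 3.14].

### API

Orientations are given as a unit quaternion [x, y, z, w].
In Python, from station import arm, snapshot, camera_info, ticket gives the robot as it stands. Calls block until the motion is done:
- arm.movep(position, orientation): joint-space move of the TCP to a pose.
- arm.line_to(position, velocity=0.15, ori=None): straight line of the TCP; ori=None keeps the orientation; velocity is the mean speed in m/s.
- arm.move_j(angles): joint-space move.
- arm.move_gripper(opening, effort=None): opening from 0.0 (shut) to 1.0 (fully open); effort is the grip in N (None keeps the last); returns when the fingers have stopped.
- arm.pause(seconds).
- arm.ik(position, orientation): joint angles nearest the present ones, or None.
- snapshot(name): name is "side" or "top"; returns the picture (420x560x3 uint8, blue, green, red); there is no depth.
- camera_info(name): a dict with "fx", "fy", "cx", "cy" (pixels), "R" (3x3) and "t" (3): a world point X has camera coordinates R X + t. Camera axes: x right, y down, z forward; pixel columns grow to the right and rows downward; lengths in m; the calibration is good to about 2 mm. A picture is of the moment at which its call begins. camera_info takes no time and is no camera call.
A pose or a line that the arm cannot do raises arm.MotionError and nothing moves.
- ticket.finish_job(): hands the job in, once; it reports no verdict.
Readings, each from a call of its own:
- arm.read_time(): time.
- arm.read_joint_positions(): joint angles.
- arm.read_dq(): joint speeds.
- arm.read_effort(): joint torques, N m.
- arm.read_tool_pos(): TCP position.
- arm.read_eef_rot(): TCP orientation.
- arm.read_ft_force(): force on the tool from outside, world axes, zero at the start.
- arm.read_wrist_torque(): the same for the moment, N m.
- arm.read_opening(): opening from 0.0 (shut) to 1.0 (fully open).
Only numpy, scipy, OpenCV 4.12 (cv2) and the standard library are available. Lean on these libraries where they do the work, as an engineer would, in place of code of your own. Each camera call takes 0.05 s, during which the arm holds its last target.

## Working session

There is one attempt and no reset: what is moved stays moved. The work goes in short steps, each a Python script; the robot and the scene stay as the last script left them, time stands still between calls to the robot, and variables do not carry over. Pictures are saved under pics/ and viewed, and the job is handed in when it is done.

```bash
ls; mkdir -p pics; python3 - <<'E'
from station import arm, snapshot, camera_info
import cv2
for n in("side","top"):
    cv2.imwrite(f"pics/{n}0.png",snapshot(n)); c=camera_info(n); print(n,c)
print(arm.read_time(),arm.read_tool_pos(),arm.read_eef_rot(),arm.read_ft_force())
E
```

```text
pics
side {'fx': 438.3293824492256, 'fy': 438.3293824492256, 'cx': 277.978565362372, 'cy': 213.0624002846695, 'R': array([[ 0.91584741, -0.40120768, -0.01599721],
       [-0.24296016, -0.52201161, -0.81760274],
       [ 0.31967777,  0.75268604, -0.57556046]]), 't': array([-0.41905198,  0.20382481,  1.17089222])}
top {'fx': 437.36569732556046, 'fy': 437.36569732556046, 'cx': 277.54580315504023, 'cy': 213.90058659204195, 'R': array([[ 5.81597362e-02, -9.98307029e-01, -7.21302447e-04],
       [-9.76295552e-01, -5.67264653e-02, -2.08875807e-01],
       [ 2.08481270e-01,  1.28523662e-02, -9.77941909e-01]]), 't': array([-0.03556671,  0.50008249,  1.13370842])}
0.1 [0.19553894 0.61935845 0.30281877] [ 0.10686168  0.69896326 -0.1085134   0.69875303] [-0.35760212 -0.24811955  0.40521868]
```

```bash
python3 - <<'E'
import cv2
for n in("side","top"):
    im=cv2.imread(f"pics/{n}0.png"); cv2.imwrite(f"pics/{n}0b.png",cv2.resize(im,(800,600),interpolation=cv2.INTER_CUBIC))
E
```

```text
(no output)
```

View pics/side0b.png

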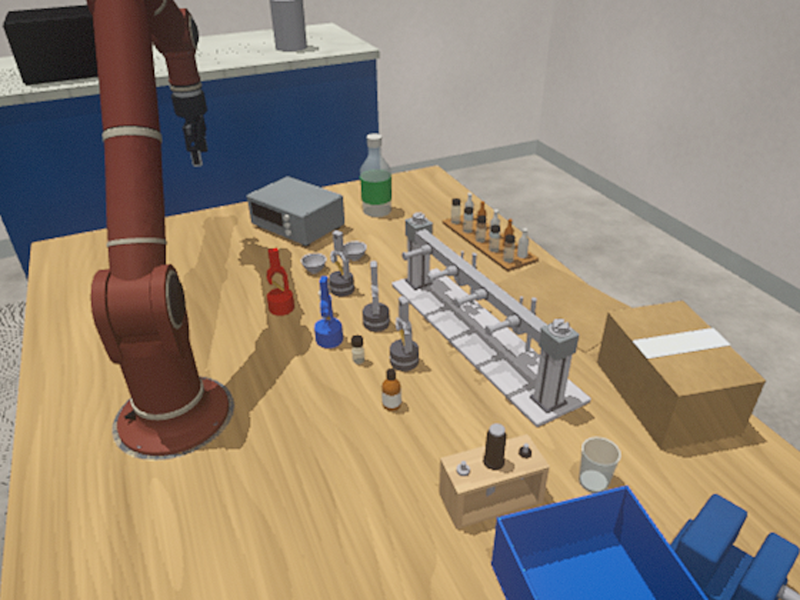

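View pics/top0b.png

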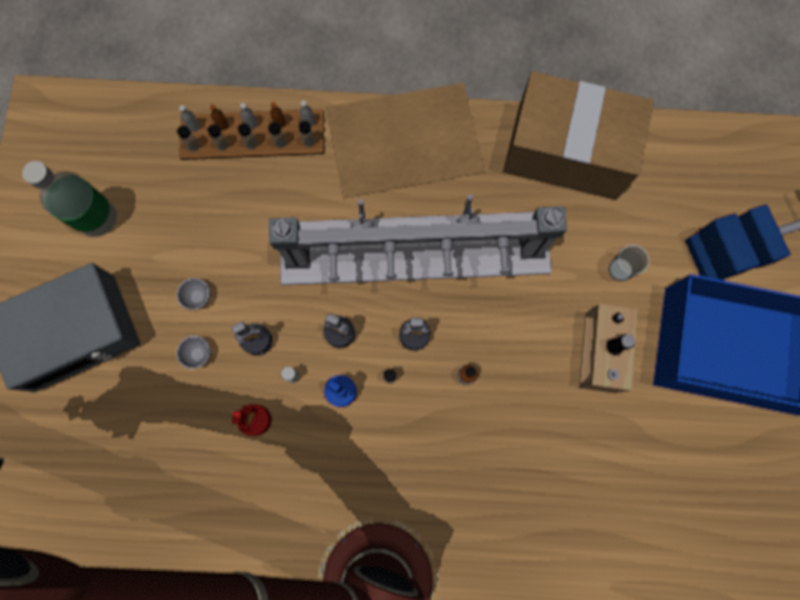

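The side view shows three dark steel weights at about (341,280), (375,315) and (404,350) in the 800-wide picture, plus a red one at (280,300) and a blue one at (328,330), which are look-alikes to leave. The bench is at centre right and the rack is at (495,480). I'll enlarge next.

```bash
python3 - <<'E'
import cv2
im=cv2.imread("pics/top0.png"); cv2.imwrite("pics/t1.png",cv2.resize(im[205:285,150:310],(800,400),interpolation=cv2.INTER_CUBIC))
cv2.imwrite("pics/t2.png",cv2.resize(im[140:205,180:405],None,fx=3.5,fy=3.5,interpolation=cv2.INTER_CUBIC))
cv2.imwrite("pics/t3.png",cv2.resize(im[200:280,400:460],None,fx=7,fy=7,interpolation=cv2.INTER_CUBIC))
im=cv2.imread("pics/side0.png"); cv2.imwrite("pics/s1.png",cv2.resize(im[155:265,180:320],None,fx=5.4,fy=5.4,interpolation=cv2.INTER_CUBIC))
E
```

```text
(no output)
```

View pics/t1.png

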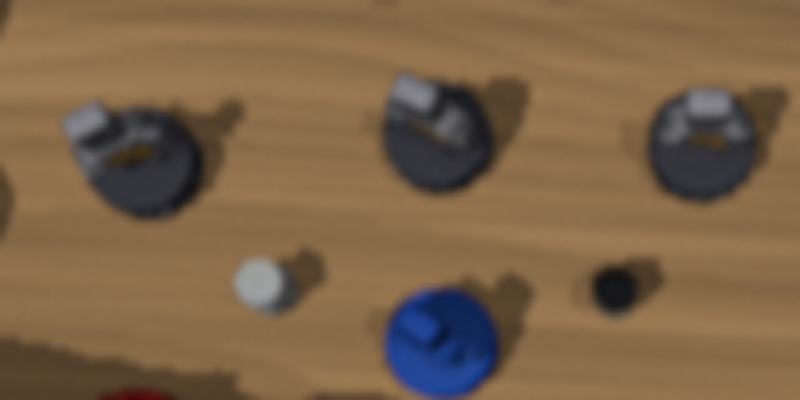

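View pics/t2.png

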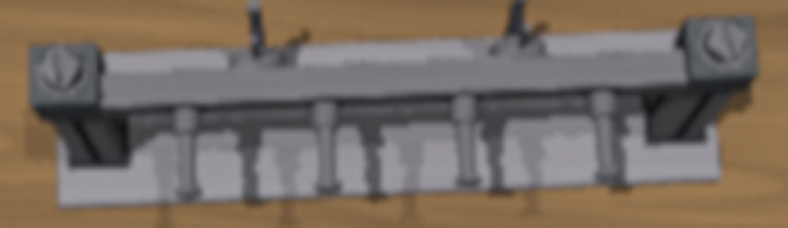

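View pics/t3.png

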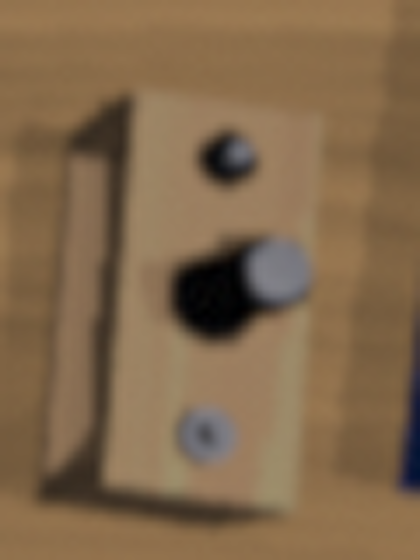

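View pics/s1.png

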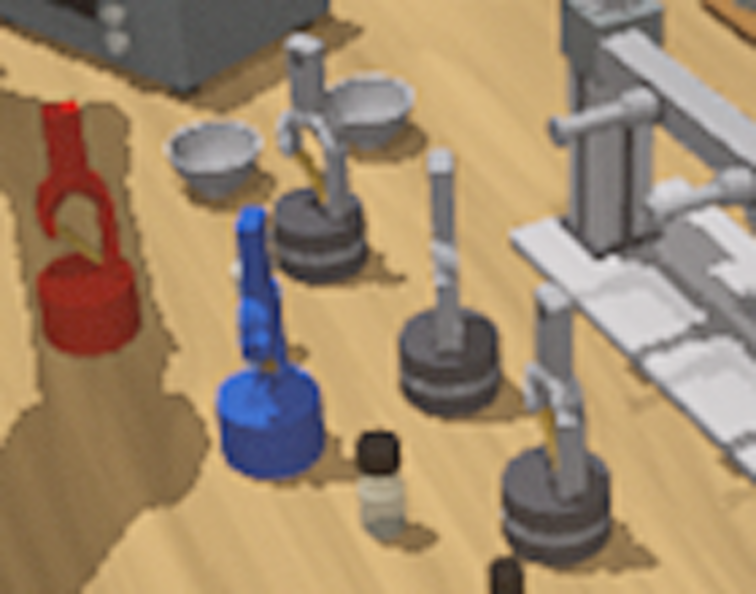

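Weights, from the crops: A at (167,229), B at (233,224), C at (292,225) top px (tab tops). Blue at (235,272) and red at (177,293) are the look-alikes. A, B and C are dark steel and fit the description. I'll build a fitting and overlay helper next.

```bash
cat > h.py <<'E'
import numpy as np, cv2
from scipy.optimize import least_squares
from station import arm, snapshot, camera_info
C={n:camera_info(n) for n in("side","top")}
def proj(n,P):
    c=C[n]; P=np.atleast_2d(P); q=P@np.array(c["R"]).T+c["t"]
    return np.c_[c["fx"]*q[:,0]/q[:,2]+c["cx"], c["fy"]*q[:,1]/q[:,2]+c["cy"]]
def tri(ps,pt):
    f=lambda X: np.r_[proj("side",X)[0]-ps, proj("top",X)[0]-pt]
    r=least_squares(f,[0.5,0,0.1]); return r.x, r.fun
def onz(n,uv,z):
    c=C[n]; f=lambda q: proj(n,[q[0],q[1],z])[0]-uv
    return least_squares(f,[0.5,0]).x
def place(pose,L):
    x,y,a=pose[:3]; z=pose[3] if len(pose)>3 else 0
    c,s=np.cos(a),np.sin(a); L=np.atleast_2d(L).astype(float)
    return np.c_[x+c*L[:,0]-s*L[:,1], y+s*L[:,0]+c*L[:,1], z+L[:,2]]
def box(x0,x1,y0,y1,z0,z1):
    v=[[x,y,z] for x in(x0,x1) for y in(y0,y1) for z in(z0,z1)]
    E=[(0,1),(2,3),(4,5),(6,7),(0,2),(1,3),(4,6),(5,7),(0,4),(1,5),(2,6),(3,7)]
    return [[v[a],v[b]] for a,b in E]
def ring(r,z,cx=0,cy=0):
    t=np.linspace(0,2*np.pi,33); return [np.c_[cx+r*np.cos(t),cy+r*np.sin(t),0*t+z]]
def ringx(r,x,y,z):
    t=np.linspace(0,2*np.pi,33); return [np.c_[0*t+x,y+r*np.cos(t),z+r*np.sin(t)]]
m=1e-3
# weight local: origin underside centre axis? hook point at 0,0,96
WEIGHT=ring(.030,0)+ring(.030,.040)+box(-.007,.007,-.011,.011,.112,.158)+box(-.007,.007,-.023,-.013,.04,.096)+box(-.007,.007,.013,.022,.074,.096)
# bench local: origin under middle between pin2,pin3 on pin mid x
BENCH=[]
for k in range(4):
    y=-.15+.1*k
    BENCH+=ringx(.010,-.025,y,.155)+ringx(.010,-.020,y,.155)+ringx(.01,.02,y,.155)+[[[-.025,y,.155],[.04,y,.155]]]
for s in(-1,1):
    BENCH+=ring(.014,.192,.063,s*.235)+box(.04,.086,s*.235-.025,s*.235+.025,.178,.178)
BENCH+=[[[.04,-.21,.168],[.04,.21,.168]]]
DRIVER=ring(.017,0)+box(-.012,.012,-.012,.012,.005,.066)+ring(.0115,.072)
RACK=box(-.035,.035,-.075,.075,0.086,.086)+ring(.0105,.086)
def overlay(im,n,pose,model,col=(0,255,0),s=5,off=(0,0)):
    for l in model:
        p=(proj(n,place(pose,l))-np.array(off)+.5)*s-.5
        cv2.polylines(im,[np.round(p*8).astype(int)],False,col,1,cv2.LINE_AA,3)
def crop(img,box_,s):
    u0,v0,u1,v1=box_; return cv2.resize(img[v0:v1,u0:u1],None,fx=s,fy=s,interpolation=cv2.INTER_CUBIC)
E
python3 - <<'E'
from h import *
W={'A':((236.5,162.8),(167,228.6)),'B':((261.7,184.3),(233,223.6)),'C':((282.4,209.3),(291.8,225.4))}
for k,(s,t) in W.items():
    X,r=tri(s,t); print(k,X.round(4),r.round(2), onz('top',t,.158))
# bench: heads top/side
H={'HL_top':(180+60/3.5,140+70/3.5),'HR_top':(180+725/3.5,140+40/3.5)}
for k,v in H.items(): print(k,onz('top',v,.192))
for u,v in [(190,192),(330,188),(468,184),(605,180)]: print(onz('top',(180+u/3.5,140+v/3.5),.155))
print('rackhole',onz('top',(400+215/7,200+300/7),.09),'cap',onz('top',(400+278/7,200+272/7),.158))
cs=[(135,90),(322,115),(295,515),(103,485)]
print([onz('top',(400+u/7,200+v/7),.086).round(4) for u,v in cs])
E
```

```text
A [0.4276 0.2614 0.1537] [-0.25  0.05  0.06 -0.19] [0.42640808 0.26036985]
B [0.4497 0.0999 0.1558] [-0.51  0.11  0.14 -0.41] [0.4482196  0.09993621]
C [ 0.4531 -0.0446  0.1555] [-0.24  0.06  0.07 -0.21] [ 0.45210871 -0.04442759]
HL_top [0.5951227  0.19640942]
HR_top [ 0.64429228 -0.26852113]
[0.52179706 0.10287677]
[0.53053016 0.00332808]
[ 0.53918912 -0.09489337]
[ 0.54781527 -0.19249916]
rackhole [ 0.43985419 -0.40722989] cap [ 0.43972278 -0.40592057]
[array([ 0.5187, -0.3797]), array([ 0.5131, -0.4498]), array([ 0.3627, -0.4366]), array([ 0.3696, -0.3666])]
```

```bash
cat > ov.py <<'E'
from h import *
import sys,json
def show(tag,P,imgs):
    for n,b,s in [("top",(150,205,310,265),5),("side",(220,155,310,275),5)]:
        c=crop(imgs[n],b,s)
        for k in 'ABC': overlay(c,n,P[k],WEIGHT,s=s,off=b[:2])
        cv2.imwrite(f"pics/{tag}_w_{n}.png",c)
    for n,b,s in [("top",(180,140,405,205),3.5),("side",(265,140,415,300),3.7)]:
        c=crop(imgs[n],b,s); overlay(c,n,P['bench'],BENCH,s=s,off=b[:2],col=(0,0,255)); cv2.imwrite(f"pics/{tag}_b_{n}.png",c)
    for n,b,s in [("top",(400,205,460,280),7),("side",(300,290,390,375),7)]:
        c=crop(imgs[n],b,s); overlay(c,n,P['rack'],RACK,s=s,off=b[:2],col=(0,0,255))
        overlay(c,n,list(P['rack'])+[.086],DRIVER,s=s,off=b[:2]); cv2.imwrite(f"pics/{tag}_r_{n}.png",c)
E
python3 - <<'E'
from ov import *
imgs={n:cv2.imread(f"pics/{n}0.png") for n in("side","top")}
# bench LSQ from heads + collars
a=.098
P=dict(A=[.4276,.2614,.35],B=[.4497,.0999,-.45],C=[.4531,-.0446,0.0],bench=[.535,-.045,.1],rack=[.4405,-.4075,-1.657])
tp=[]
loc=[[.063,.235,.192],[.063,-.235,.192]]+[[-.025,.15-.1*k,.155] for k in range(4)]
uv=np.array([(60,70),(725,40),(190,192),(330,188),(468,184),(605,180)])/3.5+[180,140]
r=least_squares(lambda q:(proj('top',place(q,loc))-uv).ravel(),P['bench']); print(r.x,r.fun.round(2)); P['bench']=list(r.x)
show("o1",P,imgs); json.dump(P,open("P.json","w"))
E
```

```text
[ 0.55885613 -0.04265239  0.10066892] [-0.33 -1.11  0.66 -0.3  -0.57  1.09 -0.54  0.58  0.    0.07  0.77 -0.44]
```

View pics/o1_w_top.png

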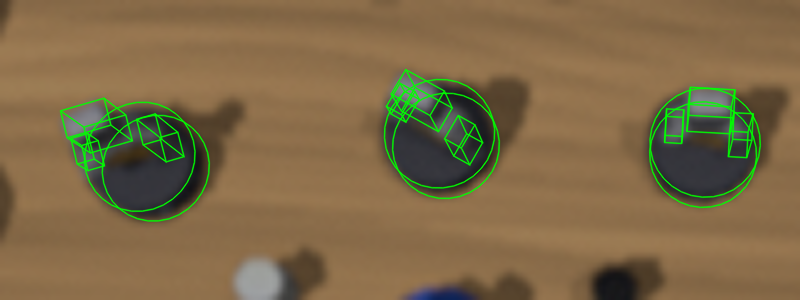

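View pics/o1_w_side.png

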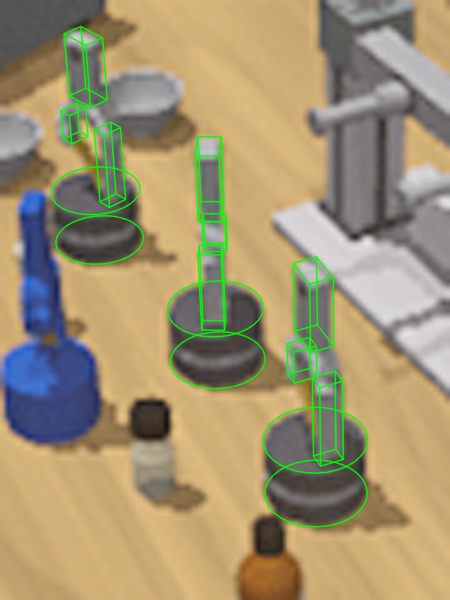

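View pics/o1_b_top.png

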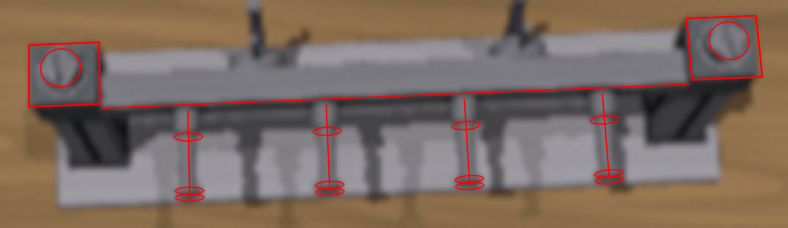

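View pics/o1_b_side.png

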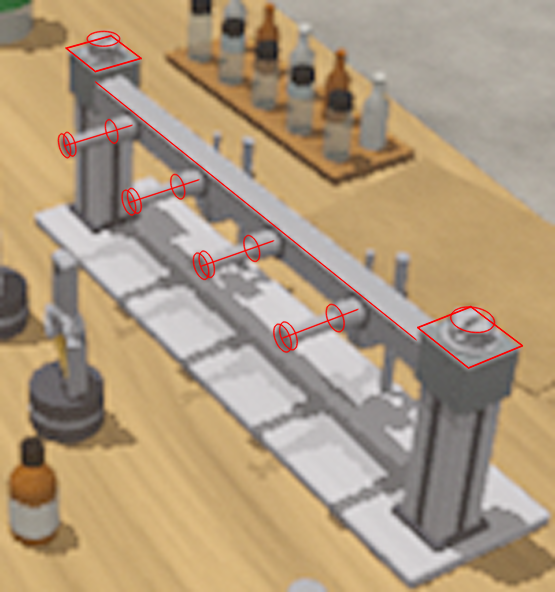

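View pics/o1_r_top.png

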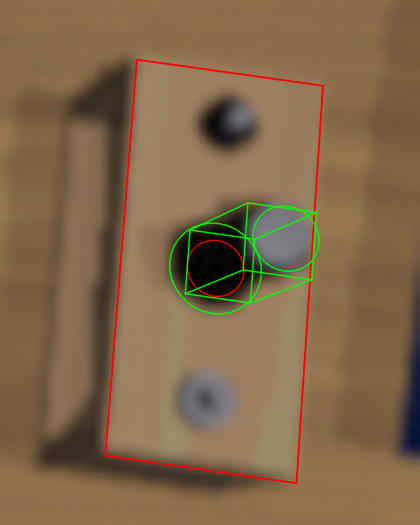

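View pics/o1_r_side.png

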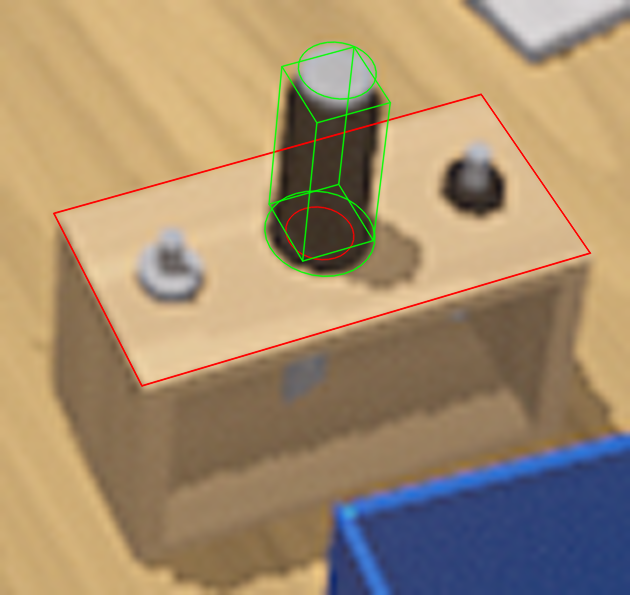

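The overlays agree to about a pixel. All three weights face roughly +y, and the bench yaw is about 0.10. I'll check the details (heads, rack) and reachability.

```bash
cat >> h.py <<'E'
from scipy.spatial.transform import Rotation as Rot
def q_of(a):
    c,s=np.cos(a),np.sin(a)
    return Rot.from_matrix(np.array([[0,c,s],[0,s,-c],[-1,0,0]])).as_quat()
def tcp(p): return [p[0],p[1],p[2]+.054]   # grasp point -> TCP
def pin(P,k): return place(P['bench'],[0,-.15+.1*(k-1),.155])[0]
E
python3 - <<'E'
from h import *
import json
P=json.load(open("P.json"))
R=Rot.from_quat(arm.read_eef_rot()).as_matrix(); print(R.round(3))
b=P['bench']; a=b[2]
for nm,p,yaw in [('A',[*P['A'][:2],.138],.35),('Ah',[*P['A'][:2],.32],.35),('B',[*P['B'][:2],.138],-.45),('Bh',[*P['B'][:2],.32],-.45),('C',[*P['C'][:2],.138],0),
  ('Ch',[*P['C'][:2],.32],0)]+[(f'pin{k}',pin(P,k)+[0,0,.165],a) for k in(4,3,2)]+[('rack',[*P['rack'][:2],.121],P['rack'][2]),('rackh',[*P['rack'][:2],.33],P['rack'][2])]+[(f'head{s}{t}',place(b,[.063,s*.235,.3])[0],a+t) for s in(1,-1) for t in(0,.785,1.57)]:
    for off in(0,np.pi,np.pi/2,-np.pi/2):
        if abs(off)==np.pi/2 and not nm.startswith(('rack','head')): continue
        j=arm.ik(tcp(p),q_of(yaw+off)); print(nm,round(off,2),None if j is None else np.round(j,2))
for n,b_,s in [("top",(184,148,214,174),12),("top",(372,142,402,168),12),("side",(280,145,310,170),12),("side",(375,218,415,250),12)]:
    im=cv2.imread(f"pics/{n}0.png"); c=crop(im,b_,s); overlay(c,n,b,BENCH,(0,0,255),s,b_[:2]); cv2.imwrite(f"pics/hd{n}{b_[0]}.png",c)
A=[cv2.imread(f"pics/hd{x}.png") for x in("top184","top372","side280","side375")]
h=max(i.shape[0] for i in A); w=max(i.shape[1] for i in A)
A=[cv2.copyMakeBorder(i,0,h-i.shape[0],0,w-i.shape[1],cv2.BORDER_CONSTANT) for i in A]
o=np.vstack([np.hstack(A[:2]),np.hstack(A[2:])]); cv2.imwrite("pics/hd.png",cv2.resize(o,None,fx=.78,fy=.78))
E
```

```text
[[-0.001  0.301  0.954]
 [-0.002  0.954 -0.301]
 [-1.    -0.002  0.   ]]
A 0 [-0.73  0.55  0.2   1.98 -0.18  0.63 -0.06]
A 3.14 [-0.22  0.6  -0.56  1.97  0.47  0.71  2.43]
Ah 0 [-0.81  0.32  0.3   1.74 -0.11  1.09 -0.13]
Ah 3.14 [-0.22  0.35 -0.52  1.72  0.19  1.12  2.69]
B 0 [-0.55  0.52  0.4   2.09 -0.36  0.59 -0.34]
B 3.14 [-0.05  0.51 -0.3   2.08  0.27  0.59  2.15]
Bh 0 [-0.7   0.28  0.57  1.84 -0.17  1.07 -0.52]
Bh 3.14 [-0.17  0.25 -0.13  1.83  0.04  1.06  2.38]
C 0 [-0.21  0.51  0.37  2.1  -0.33  0.58  0.4 ]
C 3.14 [-0.63  0.77  1.13  2.12 -0.93  0.9  -2.08]
Ch 0 [-0.44  0.28  0.64  1.86 -0.19  1.07  0.27]
Ch 3.14 [-0.75  0.4   1.14  1.86 -0.41  1.13 -2.6 ]
pin4 0 [-0.53  0.43  0.45  1.61 -0.2   1.15  0.07]
pin4 3.14 [ 0.43  0.62 -1.15  1.58  0.58  1.32  2.45]
pin3 0 [-0.37  0.43  0.48  1.61 -0.21  1.16  0.26]
pin3 3.14 [-0.71  0.61  1.14  1.62 -0.57  1.29 -2.51]
pin2 0 [-0.23  0.47  0.56  1.56 -0.26  1.18  0.48]
pin2 3.14 [-0.51  0.64  1.14  1.57 -0.6   1.32 -2.33]
rack 0 [ 0.13  0.98  1.14  1.73 -0.99  1.12 -0.07]
rack 3.14 [ 0.49  0.71  0.37  1.72 -0.34  0.77  2.5 ]
rack 1.
[... 1019 characters left out ...]
10 0 [-0.01  0.78  0.83  1.19 -0.55  1.39  0.87]
head-10 3.14 [-0.09  0.88  1.13  1.2  -0.77  1.5  -2.13]
head-10 1.57 [ 0.18  0.69  0.38  1.18 -0.25  1.31  2.22]
head-10 -1.57 [-0.09  0.87  1.11  1.2  -0.76  1.49 -0.57]
head-10.785 0 [ 0.09  0.72  0.58  1.19 -0.38  1.34  1.53]
head-10.785 3.14 [-0.09  0.88  1.13  1.2  -0.77  1.5  -1.34]
head-10.785 1.57 [ 0.83  0.88 -1.15  1.16  0.78  1.54  2.3 ]
head-10.785 -1.57 [-0.05  0.82  0.97  1.19 -0.65  1.44  0.15]
head-11.57 0 [ 0.18  0.69  0.38  1.18 -0.25  1.31  2.22]
head-11.57 3.14 [-0.09  0.87  1.11  1.2  -0.76  1.49 -0.57]
head-11.57 1.57 [-0.09  0.88  1.13  1.2  -0.77  1.5  -2.13]
head-11.57 -1.57 [-0.01  0.78  0.83  1.19 -0.55  1.39  0.86]
```

View pics/hd.png

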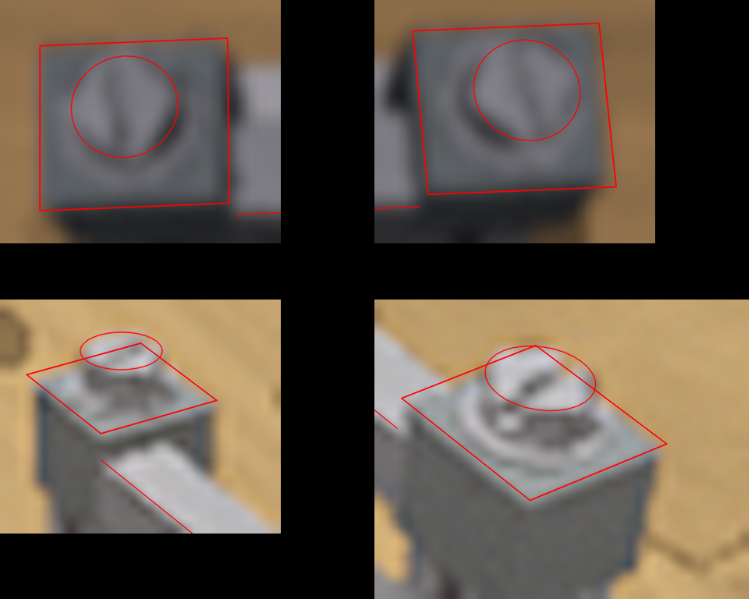

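Heads overlay within about 1 px in both views, and everything is reachable with one wrist branch. I'll refine A and then start.

```bash
cat > zw.py <<'E'
from h import *
def zoomw(tag,poses,imgs,model=WEIGHT,half=(26,26),zc=.08,s=7):
    out=[]
    for p in poses:
        row=[]
        for n in("top","side"):
            u,v=proj(n,place(p,[0,0,zc]))[0].astype(int); b=(u-half[0],v-half[1],u+half[0],v+half[1])
            b=(max(b[0],0),max(b[1],0),min(b[2],560),min(b[3],420))
            c=crop(imgs[n],b,s); c2=c.copy(); overlay(c2,n,p,model,(0,255,0),s,b[:2]); row+=[c2]
        out.append(np.hstack(row))
    w=max(o.shape[1] for o in out); o=np.vstack([cv2.copyMakeBorder(o,0,0,0,w-o.shape[1],cv2.BORDER_CONSTANT) for o in out])
    f=min(800/o.shape[1],600/o.shape[0],1); cv2.imwrite(f"pics/{tag}.png",cv2.resize(o,None,fx=f,fy=f))
E
python3 - <<'E'
from zw import *
imgs={n:cv2.imread(f"pics/{n}0.png") for n in("side","top")}
zoomw("zA",[[.4276,.2645,.40]],imgs); zoomw("zB",[[.4497,.1010,-.45]],imgs)
zoomw("zC",[[.4531,-.0440,-.03]],imgs)
E
```

```text
(no output)
```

View pics/zA.png

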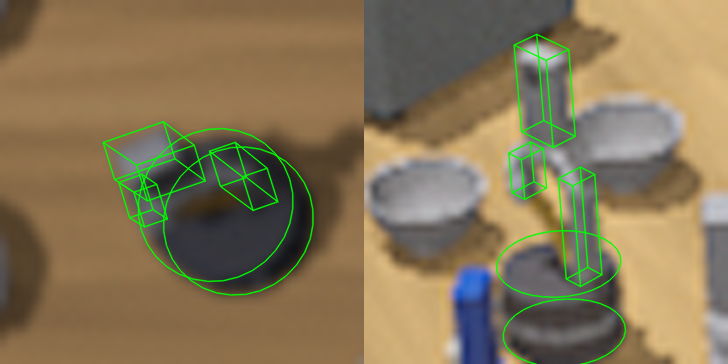

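View pics/zB.png

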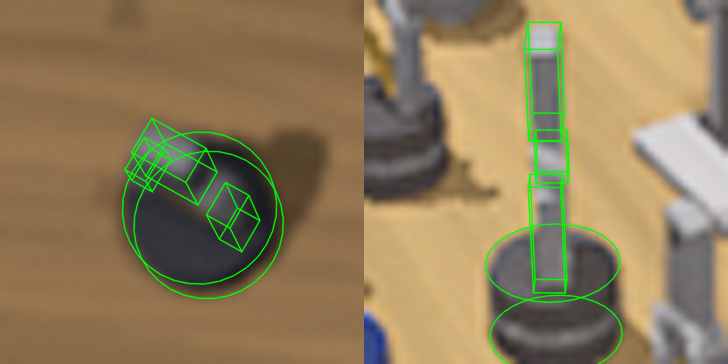

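View pics/zC.png

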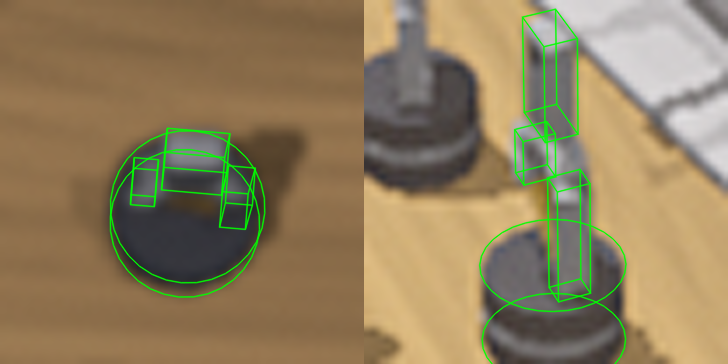

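```bash
cat >> h.py <<'E'
def st(msg=""):
    print(msg,"t=%.1f"%arm.read_time(),"tcp",np.round(arm.read_tool_pos(),4),"F",np.round(arm.read_ft_force(),2),"op %.3f"%arm.read_opening())
def snap(tag):
    d={}
    for n in("side","top"):
        d[n]=snapshot(n); cv2.imwrite(f"pics/{tag}_{n}.png",d[n])
    return d
def pick_weight(p,op=.55,zg=.138,lift=.32):
    q=q_of(p[2])
    arm.movep(tcp([p[0],p[1],.25]),q)
    arm.move_gripper(op)
    arm.line_to(tcp([p[0],p[1],zg]),.12); st("down")
    arm.move_gripper(0,70); st("grip")
    arm.line_to(tcp([p[0],p[1],zg+.02]),.08); st("lifted")
    arm.line_to(tcp([p[0],p[1],lift]),.2); st("high")
E
python3 - <<'E'
from zw import *
pick_weight([.4265,.2635,.38])
d=snap("a1"); zoomw("za1",[[.4265,.2635,.38,.182]],d)
E
```

```text
down t=3.2 tcp [0.4269 0.2637 0.1926] F [-0.02  0.63  0.27] op 0.550
grip t=3.6 tcp [0.4269 0.2639 0.1926] F [-0.55  1.1   4.27] op 0.155
lifted t=4.0 tcp [0.4261 0.2633 0.2115] F [-0.88 -0.29 -5.79] op 0.151
high t=5.0 tcp [0.4255 0.263  0.3724] F [ 0.6   0.33 -7.4 ] op 0.159
```

View pics/za1.png

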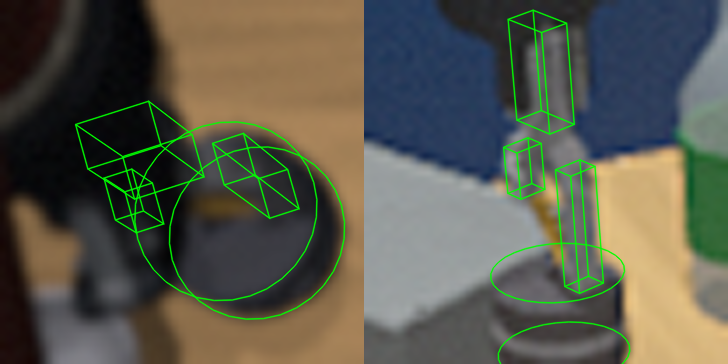

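```bash
cat >> h.py <<'E'
def loc(P,l): return place(P['bench'],l)[0]
def to_entry(P,k,dy=-.05):
    a=P['bench'][2]; y=-.15+.1*(k-1)+dy
    arm.movep(tcp(loc(P,[0,y,.32])),q_of(a)); st("over")
    arm.line_to(tcp(loc(P,[0,y,.155+.036+.042])),.12); st("entry")
E
python3 - <<'E'
from zw import *
import json
P=json.load(open("P.json"))
to_entry(P,4)
d=snap("a2"); b=P['bench']; w=place(b,[0,.10,0])[0]; zoomw("za2",[[w[0],w[1],b[2],.095]],d,half=(32,32),s=6)
E
```

```text
over t=6.0 tcp [0.5486 0.058  0.3734] F [ 0.82  0.47 -5.63] op 0.151
entry t=6.9 tcp [0.5494 0.0571 0.2879] F [ 0.5  -1.11 -5.18] op 0.153
```

View pics/za2.png

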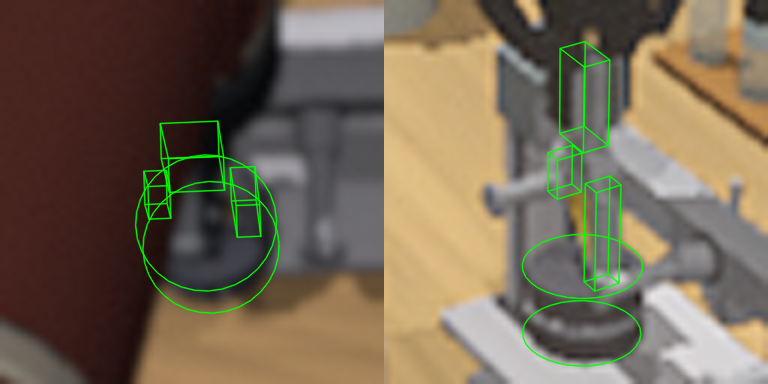

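```bash
cat >> h.py <<'E'
def flat(P):
    a=P['bench'][2]; F=np.mean([arm.read_ft_force() for _ in range(3)],axis=0); return F, float(F[:2]@[-np.sin(a),np.cos(a)]), float(F[:2]@[np.cos(a),np.sin(a)])
def push_in(P,k,lim=4.0,y0=-.012,ymax=.010):
    a=P['bench'][2]; yk=-.15+.1*(k-1); z=.155+.036+.042
    g=lambda y: tcp(loc(P,[0,yk+y,z]))
    arm.pause(.3); F,f0,_=flat(P); print("f0",round(f0,2))
    arm.line_to(g(-.03),.06); arm.line_to(g(y0),.04); arm.pause(.2)
    y=y0; log=[]
    while y<ymax:
        F,f,_=flat(P); log.append((round(y*1e3,1),round(f-f0,2)))
        if f-f0<-lim: break
        y+=.001; arm.line_to(g(y),.01); arm.pause(.1)
    print(log); st("pushed"); return y
E
python3 - <<'E'
from zw import *
import json
P=json.load(open("P.json"))
y=push_in(P,4)
d=snap("a3"); b=P['bench']; w=place(b,[0,.15+y,0])[0]; zoomw("za3",[[w[0],w[1],b[2],.095]],d,half=(32,32),s=6)
E
```

```text
f0 0.82
[(-12.0, -0.45), (-11.0, -2.23), (-10.0, -0.43), (-9.0, -0.02), (-8.0, -1.21), (-7.0, -1.19), (-6.0, -1.6), (-5.0, -1.55), (-4.0, -1.79), (-3.0, -1.55), (-2.0, -2.3), (-1.0, -3.59), (0.0, -2.64), (1.0, -2.39), (2.0, -2.48), (3.0, -3.27), (4.0, -2.51), (5.0, -3.72), (6.0, -3.37), (7.0, -6.05)]
pushed t=15.2 tcp [0.5431 0.1129 0.2869] F [ 0.42 -5.22 -8.34] op 0.152
```

View pics/za3.png

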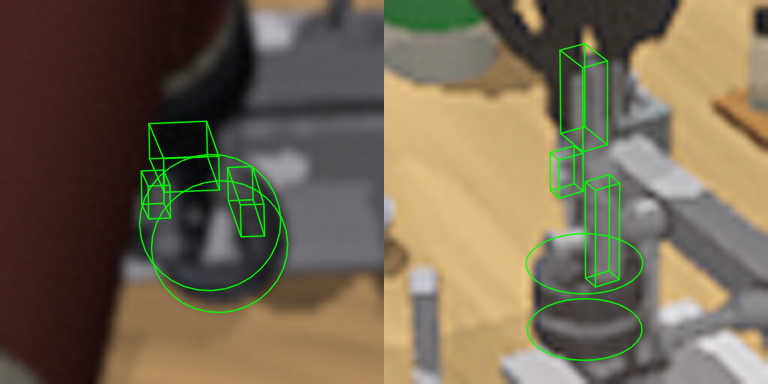

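```bash
cat >> h.py <<'E'
def lower(P,k,y,zmin=-.006):
    yk=-.15+.1*(k-1); z=.036; g=lambda z: tcp(loc(P,[0,yk+y,.155+z+.042]))
    arm.line_to(g(z),.02); arm.pause(.3); F0=flat(P); print("F0",F0[0].round(2))
    arm.line_to(g(.008),.04); arm.pause(.2); z=.008; log=[]
    while z>zmin:
        F,fy,fx=flat(P); log.append((round(z*1e3,1),round(F[2],1),round(fy,1),round(fx,1)))
        if F[2]-F0[0][2]>7 : break
        z-=.001; arm.line_to(g(z),.015); arm.pause(.08)
    print(log); st("lowered"); return z
E
python3 - <<'E'
from zw import *
import json
P=json.load(open("P.json"))
z=lower(P,4,.0035)
d=snap("a4"); b=P['bench']; w=place(b,[0,.15,0])[0]; zoomw("za4",[[w[0],w[1],b[2],.059]],d,half=(32,32),s=6)
E
```

```text
F0 [-1.01 -1.82 -5.95]
[(8.0, np.float64(-12.7), -2.2, -0.1), (7.0, np.float64(-9.6), -0.7, -0.5), (6.0, np.float64(-5.6), -0.3, -0.3), (5.0, np.float64(-7.7), 0.1, 0.0), (4.0, np.float64(-7.0), -1.2, -0.4), (3.0, np.float64(-5.1), -0.7, 0.6), (2.0, np.float64(-0.8), -2.3, -0.4), (1.0, np.float64(5.6), -3.4, -1.4)]
lowered t=19.3 tcp [0.5441 0.1092 0.253 ] F [-1.03 -3.54  5.59] op 0.153
```

View pics/za4.png

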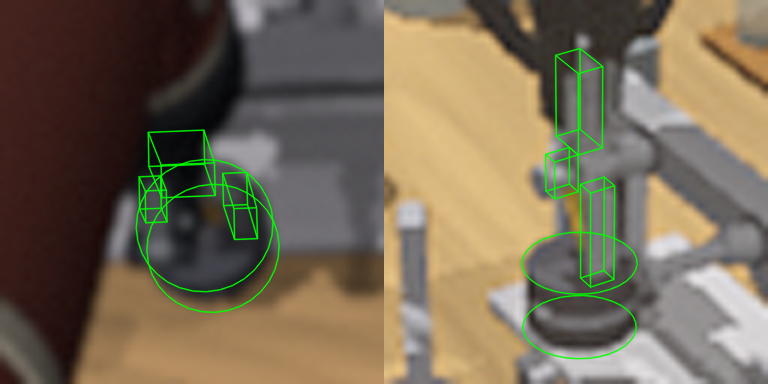

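```bash
cat >> h.py <<'E'
def release(P,k,y,z,tag):
    arm.move_gripper(.42); st("open")
    p=arm.read_tool_pos(); 
    arm.line_to([p[0],p[1],p[2]+.07],.1); arm.line_to([p[0],p[1],.40],.2); st("up")
E
python3 - <<'E'
from zw import *
import json
P=json.load(open("P.json")); b=P['bench']
release(P,4,.0035,.001,"a5")
arm.movep(tcp([.43,.16,.35]),q_of(0))
d=snap("a5"); w=place(b,[0,.15,0])[0]; zoomw("za5",[[w[0],w[1],b[2],.059]],d,half=(32,32),s=6)
for n in d: cv2.imwrite(f"pics/a5b_{n}.png",cv2.resize(d[n][130:330,100:400] ,None,fx=2.6,fy=2.6,interpolation=cv2.INTER_CUBIC))
E
```

```text
open t=19.8 tcp [0.5432 0.1111 0.2516] F [-0.51 -0.45 -0.65] op 0.420
up t=21.2 tcp [0.5427 0.1111 0.3987] F [-0.81  0.19 -0.61] op 0.418
```

View pics/za5.png

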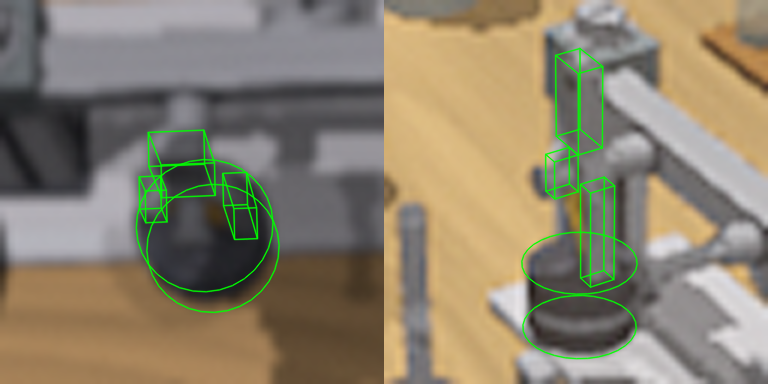

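View pics/a5b_top.png

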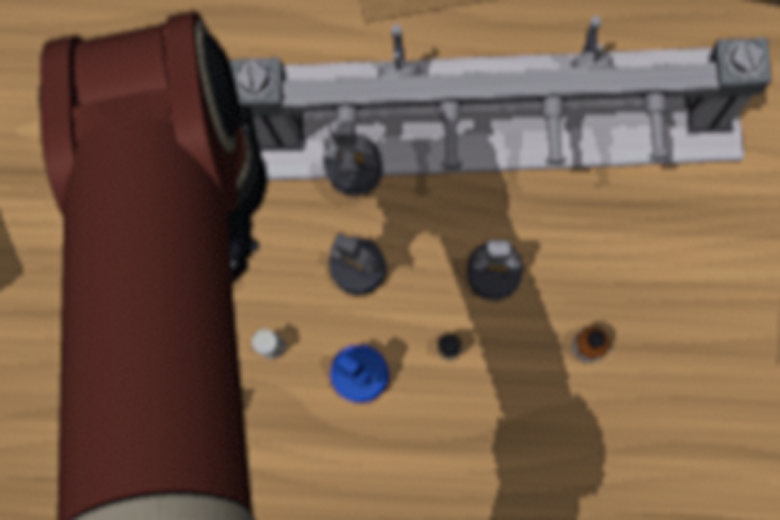

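View pics/a5b_side.png

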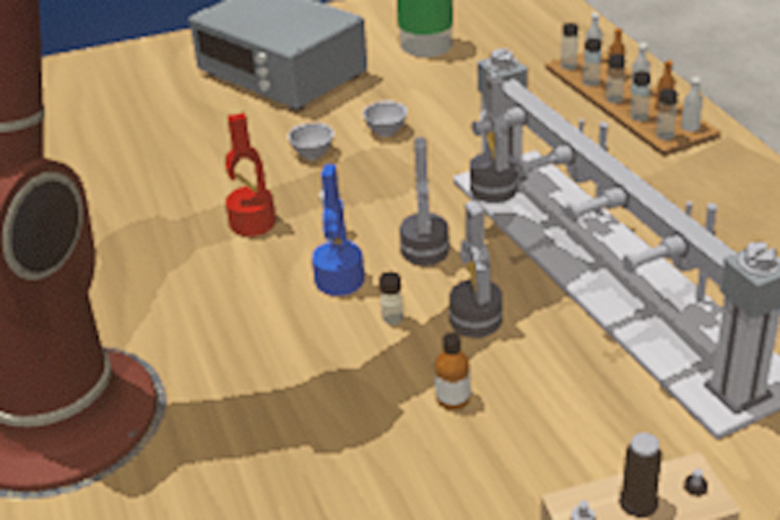

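Weight A hangs on pin4: in the crop it is at (493,175), with the diagonal latch visible. B and C haven't moved. Next is B.

```bash
python3 - <<'E'
from zw import *
import json
P=json.load(open("P.json")); b=P['bench']
d={n:cv2.imread(f"pics/a5_{n}.png") for n in("side","top")}
pick_weight([.449,.1015,-.45],lift=.33)
to_entry(P,3)
d=snap("b2"); w=place(b,[0,0,0])[0]; zoomw("zb2",[[w[0],w[1],b[2],.095]],d,half=(32,32),s=6)
E
```

```text
down t=23.7 tcp [0.4494 0.1015 0.1925] F [ 0.2  -0.85 -0.76] op 0.549
grip t=24.1 tcp [0.4496 0.1018 0.1926] F [-0.07  1.2   4.33] op 0.156
lifted t=24.5 tcp [0.4485 0.1015 0.2116] F [-0.31  1.01 -5.72] op 0.155
high t=25.5 tcp [0.448  0.1014 0.3826] F [-0.04  0.53 -5.56] op 0.157
over t=26.4 tcp [ 0.5583 -0.0412  0.3727] F [-0.19  0.87 -5.6 ] op 0.154
entry t=27.3 tcp [ 0.5594 -0.0425  0.2879] F [ 0.24  0.05 -4.61] op 0.154
```

View pics/zb2.png

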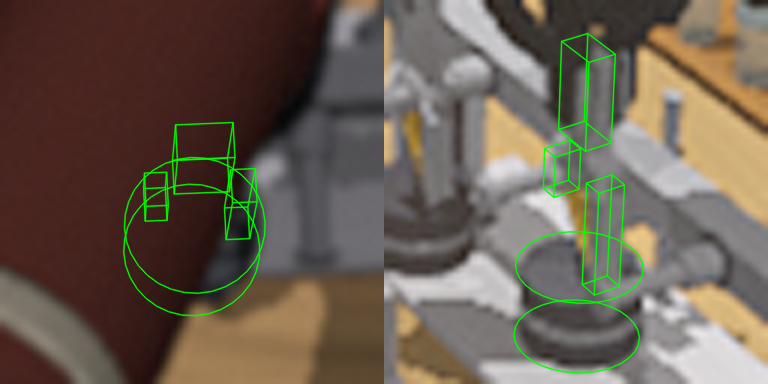

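```bash
python3 - <<'E'
from zw import *
import json
P=json.load(open("P.json")); b=P['bench']
y=push_in(P,3,lim=4.5,y0=-.006)
if .001<y<.0095:
    z=lower(P,3,y-.0035)
d=snap("b4"); w=place(b,[0,.05,0])[0]; zoomw("zb4",[[w[0],w[1],b[2],.059]],d,half=(32,32),s=6)
E
```

```text
f0 -0.08
[(-6.0, -0.77), (-5.0, -0.93), (-4.0, -1.02), (-3.0, -1.35), (-2.0, -1.76), (-1.0, -1.11), (0.0, -0.58), (1.0, -1.37), (2.0, -2.23), (3.0, -1.94), (4.0, -2.4), (5.0, -1.89), (6.0, -3.45), (7.0, -4.99)]
pushed t=33.6 tcp [0.5531 0.0132 0.287 ] F [ 0.14 -5.08 -8.13] op 0.156
F0 [-0.85 -2.29 -4.53]
[(8.0, np.float64(-13.2), -2.8, -0.7), (7.0, np.float64(-8.8), -2.1, -0.5), (6.0, np.float64(-5.7), -0.7, -0.2), (5.0, np.float64(-5.6), -0.5, -0.1), (4.0, np.float64(-5.6), -0.2, 0.4), (3.0, np.float64(-3.6), -1.5, 0.4), (2.0, np.float64(0.8), -2.4, -0.1), (1.0, np.float64(6.3), -3.0, -0.9)]
lowered t=37.6 tcp [0.5541 0.0095 0.2531] F [-0.63 -3.13  6.31] op 0.153
```

View pics/zb4.png

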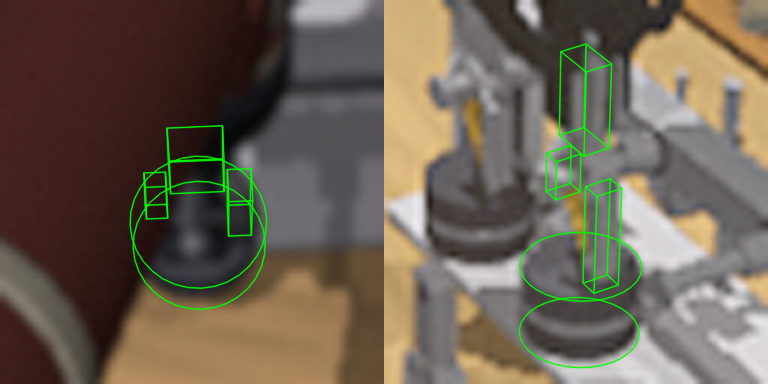

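The push and lowering went the same as with A. I'll release, then check and look at C from clear of the scene.

```bash
python3 - <<'E'
from zw import *
import json
P=json.load(open("P.json")); b=P['bench']
release(P,3,.0035,.001,"b5")
arm.movep(tcp([.40,.25,.38]),q_of(0))
d=snap("b5"); zoomw("zb5",[[.4531,-.0440,-.02]],d)
for n,bx in(("top",(170,140,400,300)),("side",(230,140,400,300))):
    cv2.imwrite(f"pics/b5b_{n}.png",crop(d[n],bx,3.4))
E
```

```text
open t=38.1 tcp [0.5533 0.0116 0.2516] F [ 1.04  0.88 -0.25] op 0.422
up t=39.5 tcp [0.5528 0.0118 0.3987] F [-0.32 -0.21  0.05] op 0.419
```

View pics/zb5.png

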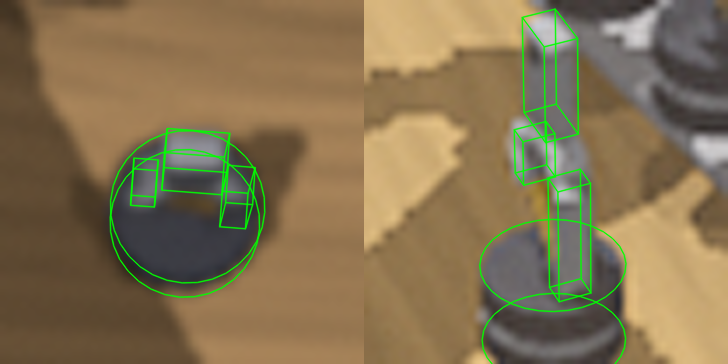

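View pics/b5b_top.png

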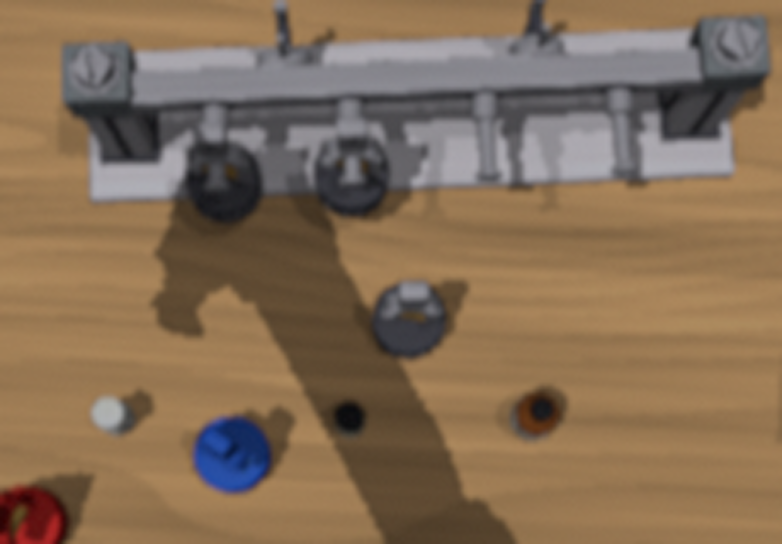

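View pics/b5b_side.png

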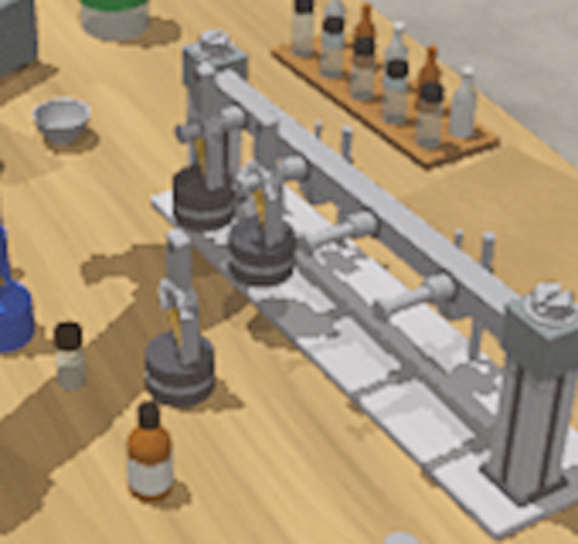

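A and B hang on pins 4 and 3 with their latches visible across the mouths. C stands unmoved at its fitted pose, so I'll pick C next.

```bash
python3 - <<'E'
from zw import *
import json
P=json.load(open("P.json")); b=P['bench']
pick_weight([.4525,-.0437,-.02],lift=.33)
to_entry(P,2)
d=snap("c2"); w=place(b,[0,-.1,0])[0]; zoomw("zc2",[[w[0],w[1],b[2],.095]],d,half=(32,32),s=6)
E
```

```text
down t=43.3 tcp [ 0.4529 -0.0439  0.1925] F [-0.4  -0.58  0.05] op 0.548
grip t=43.7 tcp [ 0.4529 -0.0437  0.1926] F [-1.02  0.5   5.43] op 0.155
lifted t=44.1 tcp [ 0.4521 -0.0435  0.2116] F [ 0.1   0.16 -5.07] op 0.156
high t=45.1 tcp [ 0.4515 -0.0434  0.3826] F [-0.05 -1.11 -6.01] op 0.156
over t=45.7 tcp [ 0.5686 -0.1422  0.3717] F [-0.17  0.22 -5.01] op 0.154
entry t=46.6 tcp [ 0.5694 -0.1423  0.288 ] F [-0.13  0.07 -5.79] op 0.154
```

View pics/zc2.png

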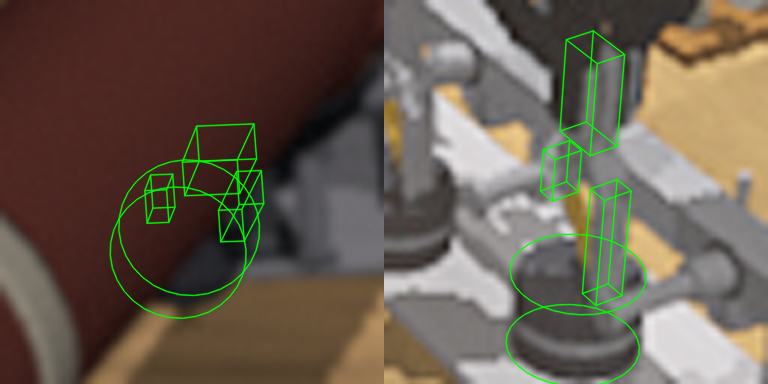

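```bash
python3 - <<'E'
from zw import *
import json
P=json.load(open("P.json")); b=P['bench']
y=push_in(P,2,lim=4.5,y0=-.006)
if .001<y<.0095:
    z=lower(P,2,y-.0035)
d=snap("c4"); w=place(b,[0,-.05,0])[0]; zoomw("zc4",[[w[0],w[1],b[2],.059]],d,half=(32,32),s=6)
E
```

```text
f0 0.13
[(-6.0, -0.31), (-5.0, -0.93), (-4.0, -0.98), (-3.0, -1.69), (-2.0, -1.63), (-1.0, -1.96), (0.0, -2.01), (1.0, -1.86), (2.0, -1.77), (3.0, -1.93), (4.0, -2.2), (5.0, -1.99), (6.0, -4.23), (7.0, -5.32)]
pushed t=53.0 tcp [ 0.5632 -0.0866  0.287 ] F [ 1.24 -5.09 -8.71] op 0.157
F0 [-0.83 -2.21 -5.03]
[(8.0, np.float64(-12.8), -0.7, -0.5), (7.0, np.float64(-10.3), -0.4, -0.4), (6.0, np.float64(-6.6), -0.3, -0.8), (5.0, np.float64(-6.0), -0.1, -0.3), (4.0, np.float64(-5.8), -0.8, 0.4), (3.0, np.float64(-3.1), -1.4, 0.1), (2.0, np.float64(1.9), -2.5, -0.8), (1.0, np.float64(5.3), -4.1, -0.7)]
lowered t=57.0 tcp [ 0.5641 -0.0902  0.2532] F [-0.31 -4.15  5.31] op 0.152
```

View pics/zc4.png

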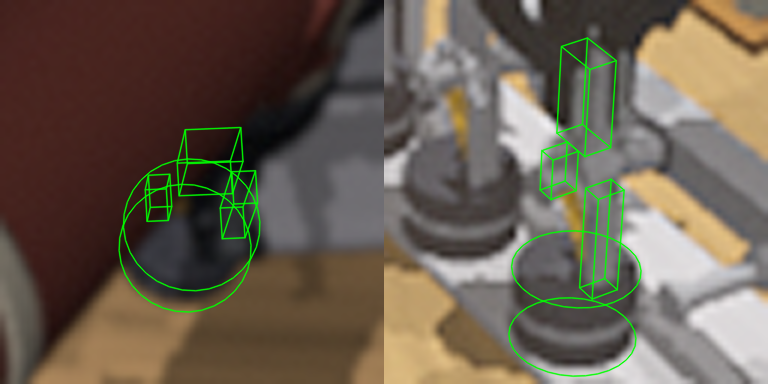

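```bash
python3 - <<'E'
from zw import *
import json
P=json.load(open("P.json")); b=P['bench']
release(P,2,.0035,.001,"c5")
arm.movep(tcp([.35,.35,.38]),q_of(0.4))
arm.pause(.5)
d=snap("c5")
for n,bx in(("top",(170,140,405,300)),("side",(250,140,410,300))):
    cv2.imwrite(f"pics/c5b_{n}.png",crop(d[n],bx,3.4))
bx=(255,165,345,245); cv2.imwrite("pics/c5c.png",crop(d['side'],bx,7))
bx=(170,140,300,240); cv2.imwrite("pics/c5d.png",crop(d['top'],bx,6))
E
```

```text
open t=57.4 tcp [ 0.5633 -0.0877  0.2513] F [ 0.03 -0.2  -0.06] op 0.418
up t=58.8 tcp [ 0.5629 -0.0875  0.3989] F [-0.21 -0.19 -1.06] op 0.420
```

View pics/c5b_top.png

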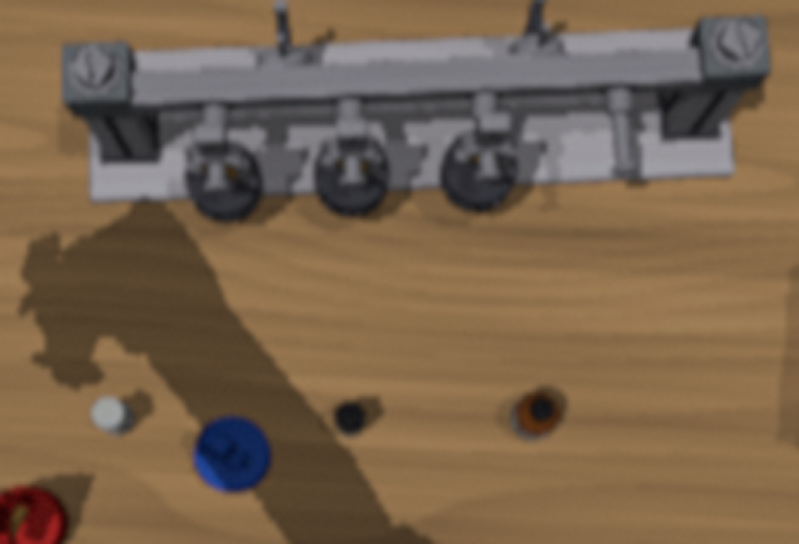

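View pics/c5c.png

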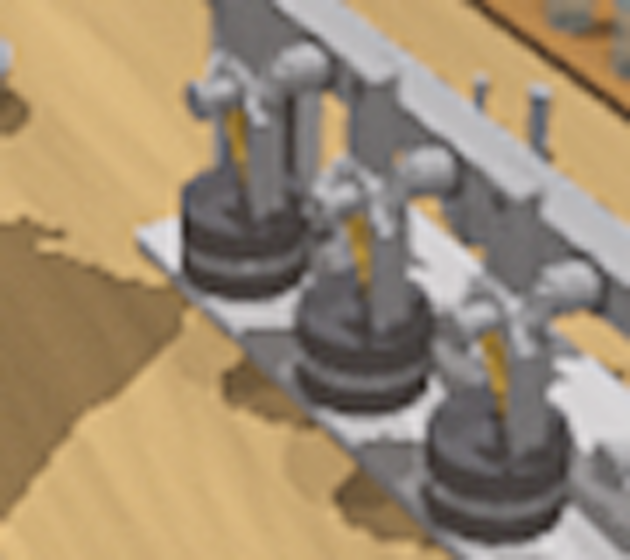

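View pics/c5d.png

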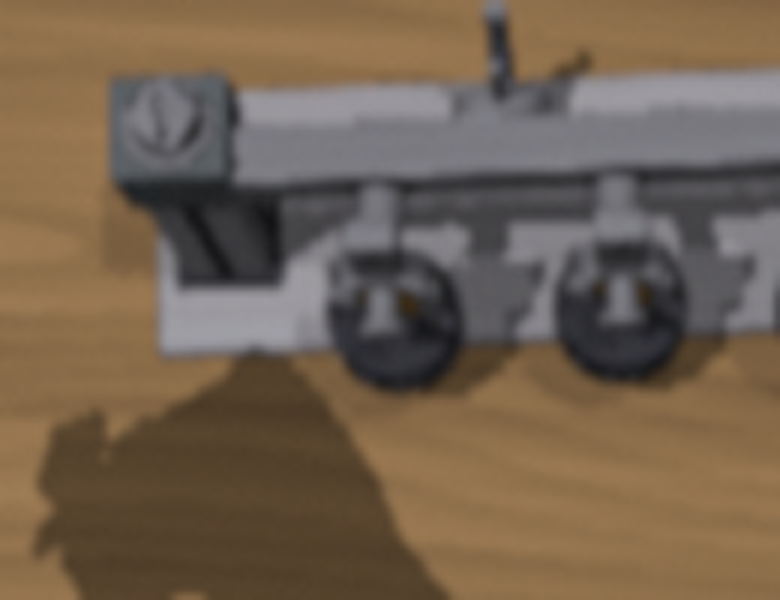

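All three weights hang on pins 4, 3 and 2, and each brass latch lies across to the nose under its pin. Next are the driver pose and the slot angles.

```bash
python3 - <<'E'
from zw import *
import json
P=json.load(open("P.json")); b=P['bench']
d={n:cv2.imread(f"pics/c5_{n}.png") for n in("side","top")}
zoomw("zd",[[.4405,-.4065,-1.657,.086],[.4405,-.4085,-1.657,.086]],d,model=DRIVER,half=(22,20),zc=.03,s=9)
o=[]
for bx in[(186,150,208,170),(376,143,398,163)]:
    o.append(cv2.resize(d['top'][bx[1]:bx[3],bx[0]:bx[2]],None,fx=18,fy=18,interpolation=cv2.INTER_LANCZOS4))
cv2.imwrite("pics/slots.png",np.hstack(o))
E
```

```text
(no output)
```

View pics/zd.png

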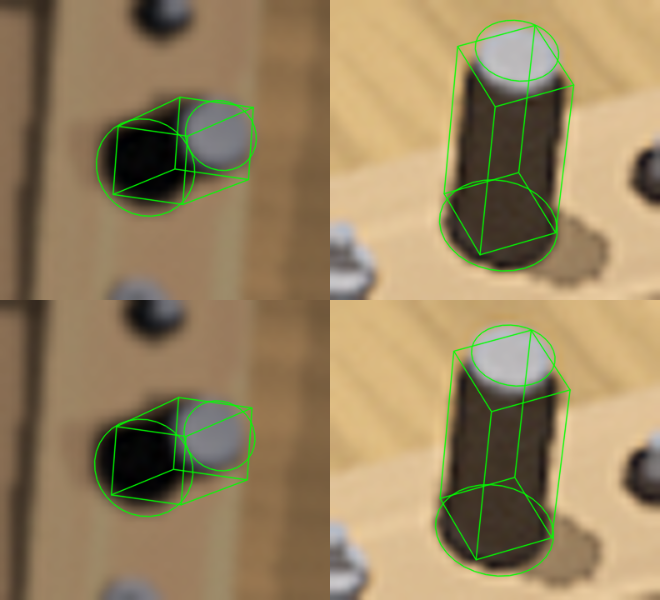

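View pics/slots.png

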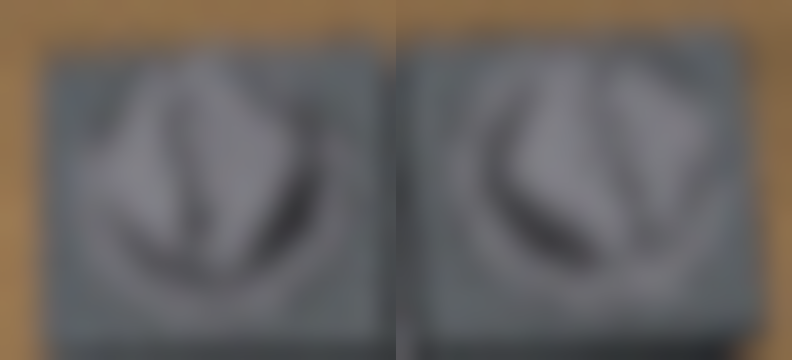

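```bash
python3 - <<'E'
from h import *
import json
P=json.load(open("P.json"))
for nm,o,pts in[('L',(186,150),[(180,100),(200,230)]),('R',(376,143),[(204,80),(254,230)])]:
    w=[onz('top',np.array(o)+(np.array(p)+.5)/18-.5,.190) for p in pts]; v=w[0]-w[1]; print(nm,np.round(w,4),'len',np.linalg.norm(v),'ang',np.arctan2(v[1],v[0]), 'mid',(w[0]+w[1])/2)
for s in(1,-1): print(loc(P,[.063,s*.235,.192]))
print(P['bench'])
# pick driver
r=[.4405,-.4068,-1.657]
q=q_of(r[2])
arm.movep(tcp([.42,0,.36]),q_of(-.8))
arm.movep(tcp([r[0],r[1],.30]),q); arm.move_gripper(.6)
arm.line_to(tcp([r[0],r[1],.121]),.12); st("down")
arm.move_gripper(0,60); arm.pause(.2); st("grip")
arm.line_to(tcp([r[0],r[1],.131]),.04); st("up1")
E
```

```text
L [[0.6082 0.202 ]
 [0.5898 0.1975]] len 0.018979497898488205 ang 0.24143242691114797 mid [0.59901467 0.19976709]
R [[ 0.6567 -0.2682]
 [ 0.6353 -0.2752]] len 0.02242820350777471 ang 0.3154161038733516 mid [ 0.64599218 -0.27171924]
[0.59791991 0.19748928 0.192     ]
[ 0.64515443 -0.27013118  0.192     ]
[0.5588561304910392, -0.042652386391934916, 0.100668920076838]
down t=66.0 tcp [ 0.4407 -0.4072  0.1758] F [-0.1  -0.72 -0.69] op 0.598
grip t=66.5 tcp [ 0.4408 -0.407   0.1758] F [0.07 0.98 6.63] op 0.316
up1 t=67.0 tcp [ 0.4404 -0.4067  0.1849] F [-0.14  0.08 -1.89] op 0.310
```

```bash
python3 - <<'E'
from zw import *
p=arm.read_tool_pos()
arm.line_to([p[0],p[1],.121+.054+.11],.12); st("up2"); arm.pause(.2); st()
arm.line_to([p[0],p[1],.40],.15)
d=snap("d1"); 
for n in d:
    u,v=proj(n,[.4405,-.4068,.29])[0].astype(int); print(n,u,v)
    cv2.imwrite(f"pics/d1b_{n}.png",crop(d[n],(max(u-35,0),max(v-35,0),min(560,u+35),v+45),7))
E
```

```text
up2 t=67.9 tcp [ 0.4403 -0.4062  0.2841] F [-0.32 -0.21 -1.82] op 0.318
 t=68.1 tcp [ 0.4403 -0.4065  0.2842] F [-1.31 -0.42 -2.03] op 0.311
side 352 250
top 462 229
```

View pics/d1b_side.png

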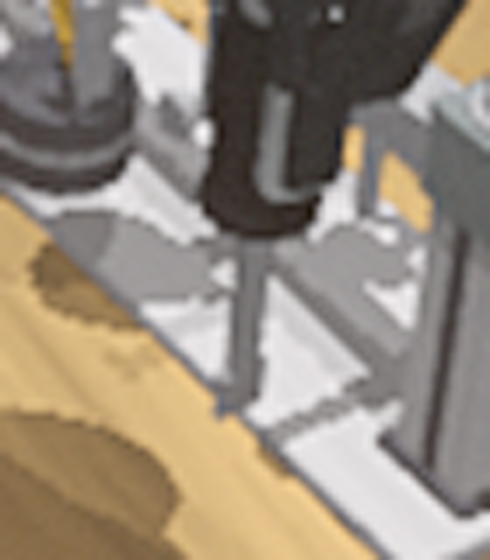

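View pics/d1b_top.png

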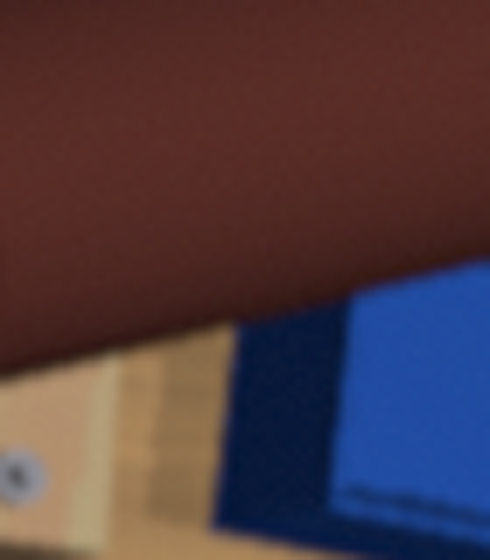

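The driver is lifted and hangs straight: the side crop shows the guard at (262,215) and the tip at (228,405). Next I go over the right head.

```bash
cat >> h.py <<'E'
BLADE=box(-.00175,.00175,-.008,.008,0,0.012)+box(-.00175,.00175,-.008,.008,0,0)+[[[0,0,0],[0,0,.08]]]+ring(.017,.075)
TIP=.1648
def at_head(c,psi,ztip,v=.05,mv='line'):
    p=[c[0],c[1],ztip+TIP]; q=q_of(psi)
    (arm.movep(p,q) if mv=='p' else arm.line_to(p,v,ori=q))
E
cat > hv.py <<'E'
from zw import *
import json
P=json.load(open("P.json"))
def headview(tag,c,psi,ztip,slot,s=9):
    d=snap(tag); out=[]
    for n in("top","side"):
        u,v=proj(n,[c[0],c[1],.2])[0].astype(int); b=(u-22,v-30,u+22,v+22)
        im=crop(d[n],b,s); raw=im.copy()
        overlay(im,n,[c[0],c[1],psi,ztip],BLADE,(0,255,0),s,b[:2])
        H=ring(.014,.192)+[[[-.014,0,.192],[.014,0,.192]]]
        overlay(im,n,[c[0],c[1],slot],H,(0,0,255),s,b[:2]); out.append(np.vstack([raw,im]) )
    o=np.hstack(out); f=min(800/o.shape[1],600/o.shape[0]); cv2.imwrite(f"pics/{tag}.png",cv2.resize(o,None,fx=f,fy=f))
E
python3 - <<'E'
from hv import *
c=[.6455,-.2708]; sl=.30; psi=sl-np.pi/2
at_head(c,psi,.245,mv='p'); st("over")
at_head(c,psi,.202); arm.pause(.3); st("near"); print(Rot.from_quat(arm.read_eef_rot()).as_matrix().round(3).tolist())
headview("hr1",c,psi,.202,sl)
E
```

```text
over t=70.1 tcp [ 0.6436 -0.2731  0.4099] F [-0.5  -0.3  -2.28] op 0.314
near t=71.4 tcp [ 0.6455 -0.2709  0.3671] F [-0.23  0.34 -1.54] op 0.314
[[0.0, 0.296, -0.955], [-0.0, -0.955, -0.296], [-1.0, 0.0, -0.0]]
```

View pics/hr1.png

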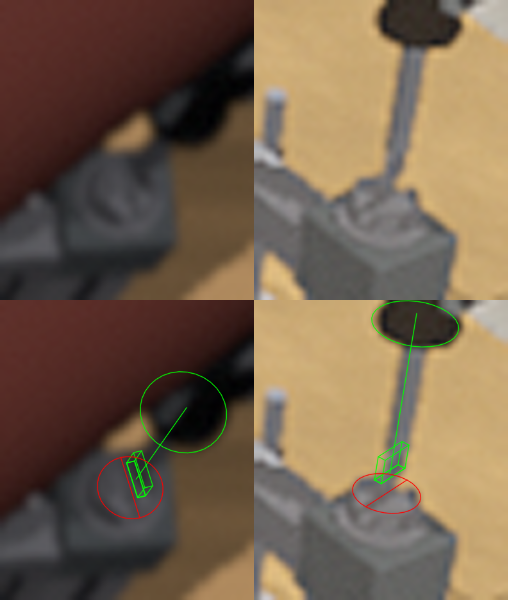

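```bash
cat > z2.py <<'E'
from hv import *
def z2(tag,c,psi,ztip,slot,out,s=20):
    d={n:cv2.imread(f"pics/{tag}_{n}.png") for n in("side","top")}; o=[]
    for n in("top","side"):
        u,v=proj(n,[c[0],c[1],.197])[0].astype(int); b=(u-10,v-14,u+10,v+11)
        raw=crop(d[n],b,s); im=raw.copy()
        overlay(im,n,[c[0],c[1],psi,ztip],BLADE[:24],(0,255,0),s,b[:2])
        overlay(im,n,[c[0],c[1],slot],ring(.014,.192)+ring(.014,.182)+[[[-.014,0,.192],[.014,0,.192]]],(0,0,255),s,b[:2]); o+=[raw,im]
    o=np.hstack(o); cv2.imwrite(f"pics/{out}.png",cv2.resize(o,None,fx=800/o.shape[1],fy=800/o.shape[1]))
E
python3 - <<'E'
from z2 import *
z2("hr1",[.6455,-.2708],.3-np.pi/2,.202,.3,"hr1z")
E
```

```text
(no output)
```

View pics/hr1z.png

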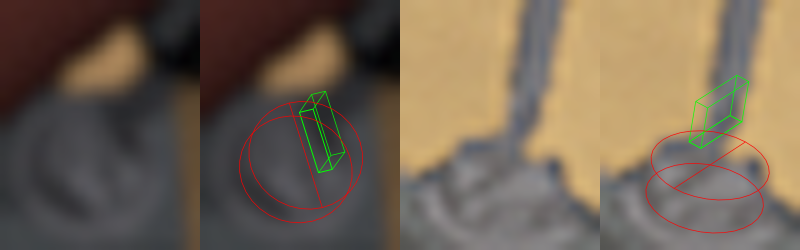

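Blade and head overlap to within about 1 px in both views, so I'll probe down lightly by feel.

```bash
cat >> h.py <<'E'
def probe(c,psi,z0=.197,z1=.184,lim=4.0,step=.001):
    """lower until contact; returns tip z reached"""
    at_head(c,psi,z0,.03); arm.pause(.25); f0=np.mean([arm.read_ft_force()[2] for _ in range(5)])
    z=z0
    while z>z1:
        z-=step; at_head(c,psi,z,.02); arm.pause(.05)
        f=np.mean([arm.read_ft_force()[2] for _ in range(3)])
        if f-f0>lim: break
    F=arm.read_ft_force(); p=arm.read_tool_pos()
    print("probe c",np.round(c,4),"psi %.2f"%psi,"zcmd %.4f"%z,"ztip %.4f"%(p[2]-TIP),"dF %.1f"%(f-f0),np.round(F,1)); return z
E
python3 - <<'E'
from h import *
c=np.array([.6455,-.2708]); psi=.3-np.pi/2
z=probe(c,psi); st()
E
```

```text
probe c [ 0.6455 -0.2708] psi -1.27 zcmd 0.1910 ztip 0.1918 dF 5.0 [0.7 0.8 2.7]
 t=73.9 tcp [ 0.6456 -0.2709  0.3566] F [0.72 0.85 2.71] op 0.312
```

```bash
python3 - <<'E'
from h import *
c0=np.array([.6455,-.2708]); psi=.3-np.pi/2; n=np.array([np.cos(psi),np.sin(psi)])
for o in(.0018,-.0018,.0035,-.0035):
    z=probe(c0+n*o,psi,z0=.195,z1=.187); 
    if z<.1885: print("IN",o); break
st()
E
```

```text
probe c [ 0.646  -0.2725] psi -1.27 zcmd 0.1910 ztip 0.1919 dF 5.5 [-0.6 -0.2  3.5]
probe c [ 0.645  -0.2691] psi -1.27 zcmd 0.1870 ztip 0.1869 dF 0.1 [-0.2  0.5 -1.7]
IN -0.0018
 t=78.6 tcp [ 0.645  -0.269   0.3517] F [-0.24  0.47 -1.69] op 0.315
```

The blade is in the slot at the −1.8 mm offset. I'll centre it by feeling both slot walls.

```bash
python3 - <<'E'
from h import *
c0=np.array([.6455,-.2708]); psi=.3-np.pi/2; n=np.array([np.cos(psi),np.sin(psi)])
at_head(c0+n*-.0018,psi,.1855,.02); arm.pause(.2)
F0=np.mean([arm.read_ft_force() for _ in range(5)],axis=0); print(F0.round(1))
for sg in(-1,1):
    for k in range(0,9):
        o=-.0018+sg*k*.0005
        at_head(c0+n*o,psi,.1855,.01); arm.pause(.08)
        F=np.mean([arm.read_ft_force() for _ in range(4)],axis=0)-F0; f=F[:2]@n; T=arm.read_wrist_torque()
        print(round(o*1e3,1),"fn %.1f"%f,"fz %.1f"%F[2],"Tz %.3f"%T[2])
        if abs(f)>3: break
    at_head(c0+n*-.0018,psi,.1855,.01)
st()
E
```

```text
[-0.7  0.8 -1.2]
-1.8 fn -0.1 fz -1.6 Tz -0.097
-2.3 fn 0.6 fz -0.4 Tz 0.032
-2.8 fn 1.2 fz -0.8 Tz -0.007
-3.3 fn 1.9 fz -0.5 Tz -0.027
-3.8 fn 3.4 fz -0.3 Tz -0.040
-1.8 fn 1.8 fz -0.3 Tz -0.038
-1.3 fn 0.3 fz -0.8 Tz -0.007
-0.8 fn -1.3 fz 0.7 Tz -0.075
-0.3 fn -2.1 fz 0.4 Tz -0.058
0.2 fn -3.9 fz 0.1 Tz -0.024
 t=83.1 tcp [ 0.6451 -0.2693  0.3502] F [ 0.47  4.13 -2.01] op 0.314
```

```bash
cat >> h.py <<'E'
def turn(c,psi0,psi_end,z=.1855,step=.08,lim=.45):
    T0=np.mean([arm.read_wrist_torque()[2] for _ in range(5)]); psi=psi0; log=[]
    while psi<psi_end-1e-6:
        psi=min(psi+step,psi_end)
        arm.movep([c[0],c[1],z+TIP],q_of(psi)); arm.pause(.05)
        T=np.mean([arm.read_wrist_torque()[2] for _ in range(4)])-T0; F=arm.read_ft_force()
        log.append((round(psi,2),round(T,2),*np.round(F,1).tolist()))
        if abs(T)>lim or np.linalg.norm(F[:2])>25: break
    for l in log: print(l)
    st("turned"); return psi
E
python3 - <<'E'
from h import *
c0=np.array([.6455,-.2708]); psi=.3-np.pi/2; n=np.array([np.cos(psi),np.sin(psi)])
c=c0+n*-.0016
at_head(c,psi,.1855,.01); arm.pause(.2)
turn(c,psi,-.2)
E
```

```text
(-1.19, np.float64(0.02), 1.1, 3.4, -2.7)
(-1.11, np.float64(0.0), 0.6, 3.6, -3.3)
(-1.03, np.float64(0.03), 0.3, 3.3, -3.1)
(-0.95, np.float64(0.05), -0.3, 4.0, -2.4)
(-0.87, np.float64(-0.0), 0.0, 3.1, -3.1)
(-0.79, np.float64(-0.03), -0.5, 3.3, -2.4)
(-0.71, np.float64(0.03), -1.1, 4.2, -3.3)
(-0.63, np.float64(-0.06), -0.4, 4.0, -2.3)
(-0.55, np.float64(-0.02), -1.3, 4.1, -3.2)
(-0.47, np.float64(-0.07), -1.2, 3.6, -2.9)
(-0.39, np.float64(-0.06), -2.1, 3.2, -1.8)
(-0.31, np.float64(0.02), -1.4, 3.5, -2.2)
(-0.23, np.float64(0.07), -1.1, 3.6, -2.4)
(-0.2, np.float64(-0.03), -1.2, 3.0, -2.8)
turned t=87.8 tcp [ 0.645  -0.2694  0.3503] F [-1.23  2.97 -2.83] op 0.310
```

```bash
python3 - <<'E'
from h import *
c0=np.array([.6455,-.2708]); p=.3-np.pi/2; n=np.array([np.cos(p),np.sin(p)])
c=c0+n*-.0016+[0,.0006]
turn(c,-.2,.5,step=.05,lim=.35)
snap("hr2")
E
python3 - <<'E'
import cv2
from h import *
d=cv2.imread("pics/hr2_side.png"); u,v=proj("side",[.645,-.269,.19])[0].astype(int)
cv2.imwrite("pics/hr2z.png",crop(d,(u-20,v-25,u+20,v+15),14))
E
```

```text
(-0.15, np.float64(0.05), -0.8, 1.7, -3.6)
(-0.1, np.float64(0.06), -0.4, 1.8, -3.2)
(-0.05, np.float64(0.02), -0.5, 2.1, -3.7)
(-0.0, np.float64(0.03), -0.5, 1.1, -3.9)
(0.05, np.float64(-0.02), 0.1, 2.0, -3.8)
(0.1, np.float64(0.04), -0.1, -0.1, -4.5)
(0.15, np.float64(0.02), -0.3, 1.1, -3.1)
(0.2, np.float64(-0.08), -0.4, 1.0, -4.1)
(0.25, np.float64(-0.07), 0.8, -0.4, -3.9)
(0.3, np.float64(0.05), -0.3, -0.0, -2.0)
(0.35, np.float64(0.04), -0.6, 0.9, -0.4)
(0.4, np.float64(0.03), -1.3, -1.8, 0.4)
(0.45, np.float64(-0.09), -2.8, -1.3, 1.2)
(0.5, np.float64(-0.25), -2.0, -1.0, 1.0)
turned t=92.0 tcp [ 0.6448 -0.2692  0.3506] F [-1.96 -1.02  1.  ] op 0.273
```

View pics/hr2z.png

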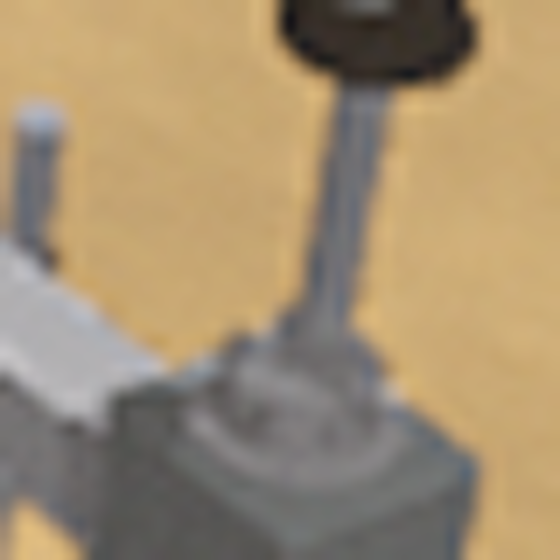

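```bash
python3 - <<'E'
from h import *
R=Rot.from_quat(arm.read_eef_rot()).as_matrix(); print(np.arctan2(R[1,1],R[0,1]), arm.read_wrist_torque(), arm.read_joint_positions())
st()
arm.pause(.3); st(); print(arm.read_wrist_torque())
E
```

```text
0.4982384045852311 [-0.52405458  0.77211071 -0.31543415] [ 0.10104749  0.71495363  0.5536208   1.19609747 -0.36238617  1.32520048
  1.12771824]
 t=92.1 tcp [ 0.6448 -0.2692  0.3507] F [-1.98 -1.62  2.84] op 0.269
 t=92.4 tcp [ 0.6448 -0.2692  0.3506] F [-1.87 -1.38  3.32] op 0.270
[-0.63890124  0.85408019 -0.34276872]
```

```bash
python3 - <<'E'
from hv import *
c0=np.array([.6455,-.2708]); p=.3-np.pi/2; n=np.array([np.cos(p),np.sin(p)])
c=c0+n*-.0016+[0,.0006]
for ps in(.42,.34):
    arm.movep([c[0],c[1],.1855+TIP],q_of(ps)); arm.pause(.1); st(str(ps)); print(arm.read_wrist_torque().round(2))
at_head(c,.34,.24,.08); st("out")
arm.movep([.50,-.30,.42],q_of(.0))
d=snap("hr3")
bx=(365,135,405,175); cv2.imwrite("pics/hr3z.png",np.hstack([crop(d['top'],bx,10),crop(d['side'],(372,215,412,255),10)]))
for nn in d:
    u,v=proj(nn,[.50,-.30,.30])[0].astype(int); cv2.imwrite(f"pics/hr3d_{nn}.png",crop(d[nn],(u-30,v-30,u+30,v+30),9))
st()
E
```

```text
0.42 t=92.7 tcp [ 0.645  -0.2684  0.3501] F [-2.84 -1.72  2.18] op 0.274
[-0.49  0.76 -0.13]
0.34 t=93.1 tcp [ 0.6451 -0.2678  0.3493] F [-2.3   0.4  -2.15] op 0.272
[-0.1   0.62  0.01]
out t=93.9 tcp [ 0.645  -0.2684  0.4042] F [ 0.47 -0.04 -1.9 ] op 0.275
 t=94.7 tcp [ 0.5013 -0.299   0.4193] F [-0.21  0.86 -1.6 ] op 0.274
```

View pics/hr3z.png

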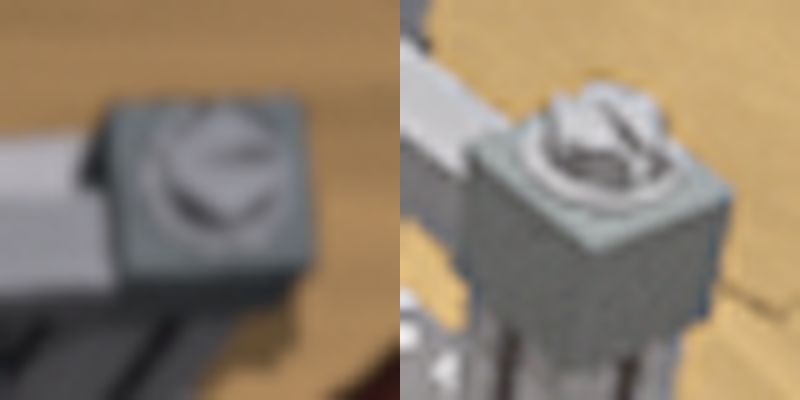

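View pics/hr3d_side.png

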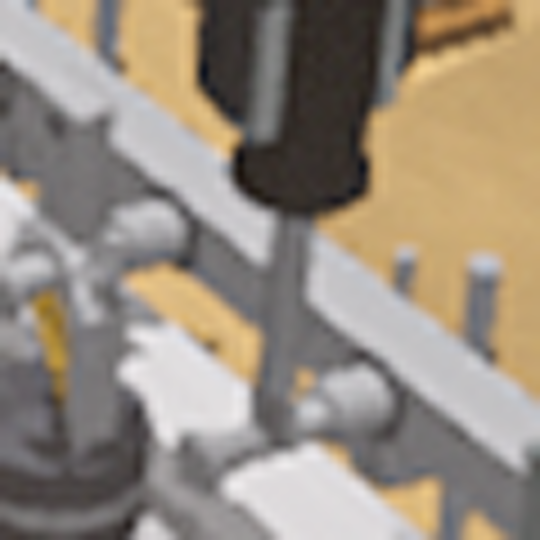

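The right slot went from pointing along x to pointing across: in the top crop it runs from (180,165) to (280,150). Stop torque was about 0.3 N m. The driver also squared itself and slid about 1 mm in the jaws, with the opening going from 0.31 to 0.27. Next is the left head.

```bash
sed -i 's/^TIP=.1648/TIP=.1660/' h.py; python3 - <<'E'
from hv import *
c0=np.array([.598,.199]); sl=.24; psi=sl-np.pi/2+.03; n=np.array([np.cos(psi),np.sin(psi)])
at_head(c0,psi,.245,mv='p'); st("over")
for o in(0,.0018,-.0018,.0035,-.0035):
    z=probe(c0+n*o,psi,z0=.196,z1=.1865)
    if z<.1885: print("IN",o); break
st()
snap("hl1")
E
```

```text
over t=96.5 tcp [0.5982 0.1977 0.4111] F [-0.27 -0.39 -1.73] op 0.273
probe c [0.598 0.199] psi -1.30 zcmd 0.1860 ztip 0.1860 dF -0.1 [-0.6 -0.1 -1.6]
IN 0
 t=101.5 tcp [0.598 0.199 0.352] F [-0.56 -0.08 -1.59] op 0.275
```

```bash
python3 - <<'E'
from h import *
c0=np.array([.598,.199]); psi=.24-np.pi/2+.03; n=np.array([np.cos(psi),np.sin(psi)]); z=.186
F0=np.mean([arm.read_ft_force() for _ in range(6)],axis=0)
lim={}
for sg in(-1,1):
    for k in range(1,10):
        o=sg*k*.0005
        at_head(c0+n*o,psi,z,.01); arm.pause(.06)
        f=(np.mean([arm.read_ft_force() for _ in range(4)],axis=0)-F0)[:2]@n
        if abs(f)>2.0: break
    lim[sg]=o; print(sg,o,round(f,1))
    at_head(c0,psi,z,.02)
o=(lim[1]+lim[-1])/2; c=c0+n*o; print("c",c,o)
at_head(c,psi,z,.01); arm.pause(.1)
pe=turn(c,psi,.05,z=z,step=.09)
pe=turn(c,pe,.55,z=z,step=.05,lim=.3)
np.save("cl.npy",[*c,pe])
snap("hl2")
E
```

```text
-1 -0.003 2.3
1 0.003 -4.1
c [0.598 0.199] 0.0
(-1.21, np.float64(-0.01), -0.1, -0.6, -2.0)
(-1.12, np.float64(0.08), -0.1, 0.4, -1.2)
(-1.03, np.float64(0.04), -1.0, 0.1, -2.5)
(-0.94, np.float64(-0.02), -0.9, 1.0, -2.0)
(-0.85, np.float64(-0.02), -0.8, 1.1, -2.5)
(-0.76, np.float64(-0.0), -0.9, 1.7, -3.0)
(-0.67, np.float64(-0.06), -0.8, 1.7, -1.7)
(-0.58, np.float64(-0.03), -1.5, 1.8, -3.0)
(-0.49, np.float64(-0.0), -1.7, 1.4, -3.5)
(-0.4, np.float64(-0.04), -1.8, 2.0, -4.5)
(-0.31, np.float64(0.05), -3.1, 1.6, -2.8)
(-0.22, np.float64(-0.02), -2.8, 1.5, -3.9)
(-0.13, np.float64(-0.02), -3.0, 1.3, -3.6)
(-0.04, np.float64(0.0), -3.7, 1.7, -3.1)
(0.05, np.float64(-0.05), -3.0, 2.0, -4.1)
(0.05, np.float64(-0.01), -4.4, 0.3, -4.2)
turned t=111.1 tcp [0.5979 0.1989 0.3519] F [-4.37  0.35 -4.16] op 0.274
(0.1, np.float64(-0.03), -3.6, 0.2, -3.8)
(0.15, np.float64(-0.01), -3.3, 1.5, -4.6)
(0.2, np.float64(0.02), -3.5, 1.5, -3.5)
(0.25, np.float64(0.01), -4.2, 0.9, -5.0)
(0.3, np.float64(-0.05), -4.5, 1.2, -4.5)
(0.35, np.float64(-0.03), -4.3, 1.6, -4.1)
(0.4, np.float64(-0.07), -4.4, 0.7, -4.5)
(0.45, np.float64(-0.07), -5.8, -0.6, -4.4)
(0.5, np.float64(-0.15), -4.3, 1.1, -4.6)
(0.55, np.float64(-0.3), -4.4, 0.2, -3.9)
turned t=114.1 tcp [0.5979 0.1987 0.3519] F [-4.36  0.17 -3.92] op 0.272
```

```bash
python3 - <<'E'
from hv import *
c=np.array([.598,.199]); z=.186
for ps in(.59,.62,.5,.38,.33):
    arm.movep([c[0],c[1],z+TIP],q_of(ps)); arm.pause(.1); print(ps,arm.read_wrist_torque().round(2),round(arm.read_opening(),3))
at_head(c,.33,.245,.08); st("out")
arm.movep([.45,-.05,.43],q_of(-.8))
d=snap("hl3")
cv2.imwrite("pics/hl3z.png",np.hstack([crop(d['top'],(177,140,217,180),10),crop(d['side'],(275,140,315,180),10)]))
cv2.imwrite("pics/hl3y.png",np.hstack([crop(d['top'],(365,135,405,175),10),crop(d['side'],(372,215,412,255),10)]))
st()
E
```

```text
0.59 [-0.01  1.57 -0.4 ] 0.275
0.62 [-0.07  1.59 -0.53] 0.275
0.5 [-0.27  1.77 -0.29] 0.274
0.38 [-0.24  1.73 -0.11] 0.272
0.33 [-0.21  1.63 -0.03] 0.277
out t=116.8 tcp [0.598  0.1991 0.4105] F [-0.75  0.13 -2.38] op 0.270
 t=118.0 tcp [ 0.4511 -0.0484  0.4298] F [-0.72  0.4  -1.8 ] op 0.270
```

View pics/hl3z.png

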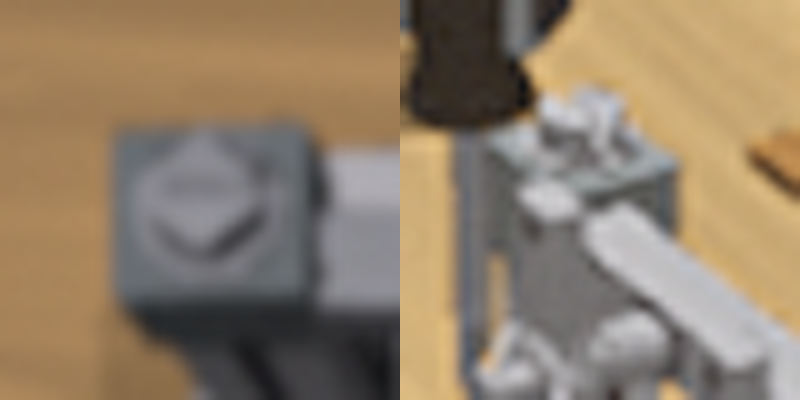

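View pics/hl3y.png

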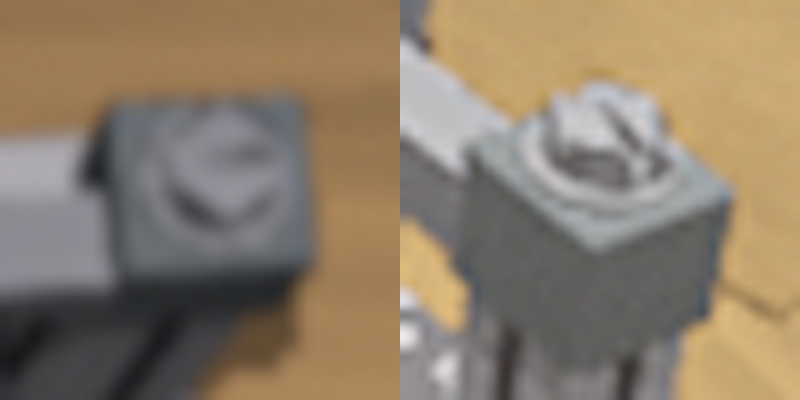

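```bash
python3 - <<'E'
from h import *
d=cv2.imread("pics/hl3_top.png")
o=[cv2.resize(d[b[1]:b[3],b[0]:b[2]],None,fx=18,fy=18,interpolation=cv2.INTER_LANCZOS4) for b in[(186,150,208,170),(376,143,398,163)]]
o=np.hstack(o); o=cv2.convertScaleAbs(o,alpha=2.2,beta=-110); cv2.imwrite("pics/slots2.png",o)
P=__import__('json').load(open("P.json"))
for s in(1,-1):
    for a in(1.65,):
        c=loc(P,[.063,s*.235,.19]); p=proj('top',np.array([c+.012*np.array([np.cos(a),np.sin(a),0]),c-.012*np.array([np.cos(a),np.sin(a),0])])); v=p[0]-p[1]; print(s,p.round(1),"image slope (down per left)",v[1]/-v[0])
E
```

```text
1 [[192.1 159.3]
 [201.8 159.1]] image slope (down per left) 0.020226521268890785
-1 [[382.7 151.5]
 [392.5 151.3]] image slope (down per left) 0.02019372598138375
```

View pics/slots2.png

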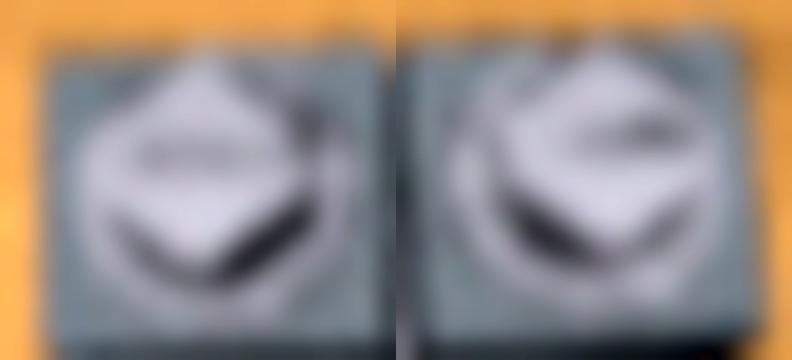

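```bash
python3 - <<'E'
from h import *
P=__import__('json').load(open("P.json"))
d=cv2.imread("pics/hl3_side.png"); T=cv2.imread("pics/hl3_top.png")
out=[]
for im,n in((T,'top'),(d,'side')):
  for a in(1.4,1.65,1.85):
    b=(376,143,398,163) if n=='top' else (383,222,405,242)
    c=cv2.resize(im[b[1]:b[3],b[0]:b[2]],None,fx=12,fy=12,interpolation=cv2.INTER_CUBIC)
    # slot edges: two lines at +-3.5mm, top of head
    overlay(c,n,[.6450,-.2692,a],[[[-.0135,.0035,.192],[.0135,.0035,.192]],[[-.0135,-.0035,.192],[.0135,-.0035,.192]]]+ring(.014,.192),(0,0,255),12,b[:2]); out.append(c)
cv2.imwrite("pics/sl3.png",np.vstack([np.hstack(out[:3]),np.hstack(out[3:])]))
E
```

```text
(no output)
```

View pics/sl3.png

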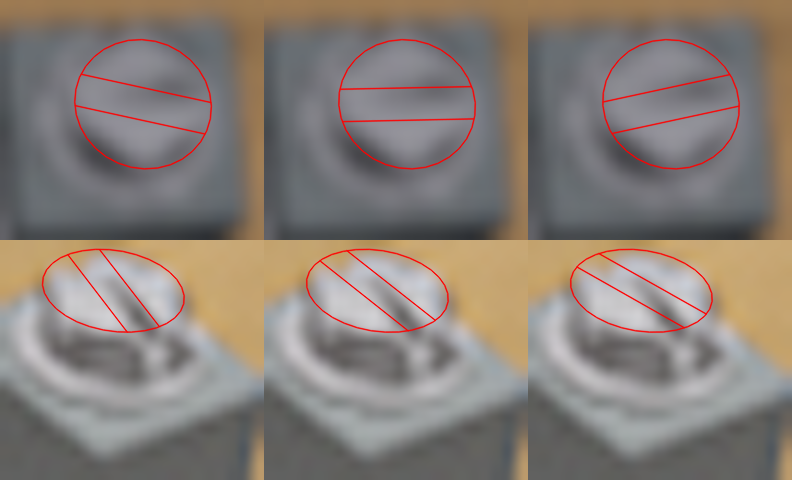

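The left slot reads 1.63–1.65 rad, which is at its stop. The right slot is ambiguous in the pictures, so I'll re-enter it with the driver and confirm its stop by torque, since there is time.

```bash
python3 - <<'E'
from hv import *
c=np.array([.6451,-.2690]); psi=1.65-np.pi/2+.03
at_head(c,psi,.245,mv='p')
n=np.array([np.cos(psi),np.sin(psi)])
at_head(c,psi,.196,.1)
ok=False
for o in(0,.0018,-.0018):
    z=probe(c+n*o,psi,z0=.1945,z1=.1865,step=.0015)
    if z<.1885: ok=True; print("IN",o); break
if ok:
    c=c+n*o; pe=turn(c,psi,.62,z=.186,step=.075,lim=.45)
    arm.movep([c[0],c[1],.186+TIP],q_of(.33)); arm.pause(.1); print(arm.read_wrist_torque().round(2))
    at_head(c,.33,.245,.1); st("out")
E
```

```text
probe c [ 0.6451 -0.269 ] psi 0.11 zcmd 0.1855 ztip 0.1854 dF -0.3 [ 0.5  0.3 -1.2]
IN 0
(0.18, np.float64(0.0), 0.2, -0.7, -1.7)
(0.26, np.float64(-0.04), -0.2, 0.0, -0.8)
(0.33, np.float64(-0.02), 0.4, 0.6, -1.5)
(0.41, np.float64(-0.06), -2.2, -0.2, -2.7)
(0.48, np.float64(-0.19), -0.8, -0.6, -1.6)
(0.56, np.float64(-0.3), -0.9, -0.4, -2.1)
(0.62, np.float64(-0.52), -2.3, -0.5, -2.8)
turned t=124.2 tcp [ 0.6447 -0.2694  0.3519] F [-2.26 -0.46 -2.83] op 0.273
[-0.17  0.54  0.02]
out t=125.4 tcp [ 0.6452 -0.2686  0.4104] F [ 0.55  1.08 -1.48] op 0.269
```

The blade entered the right slot cleanly at the nominal free angle and met the stop with the same torque profile (−0.5 N m), so both screws are at their stops. Now I return the driver.

```bash
python3 - <<'E'
from hv import *
r=[.4408,-.4069]; psi=-1.657; q=q_of(psi)
arm.movep([r[0],r[1],.42],q); arm.line_to([r[0],r[1],.290],.12); arm.pause(.2); st("over hole")
d=snap("rk1")
for n in d:
    u,v=proj(n,[r[0],r[1],.11])[0].astype(int); cv2.imwrite(f"pics/rk1z_{n}.png",crop(d[n],(u-25,v-35,u+25,v+20),10))
E
```

```text
over hole t=128.1 tcp [ 0.4409 -0.4071  0.2906] F [-0.27 -0.37 -0.52] op 0.276
```

View pics/rk1z_side.png

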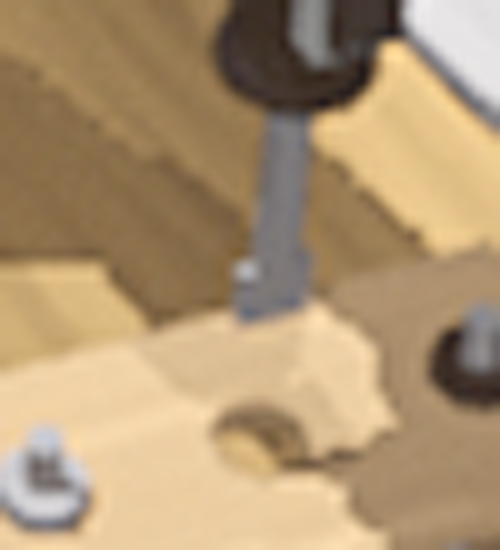

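View pics/rk1z_top.png

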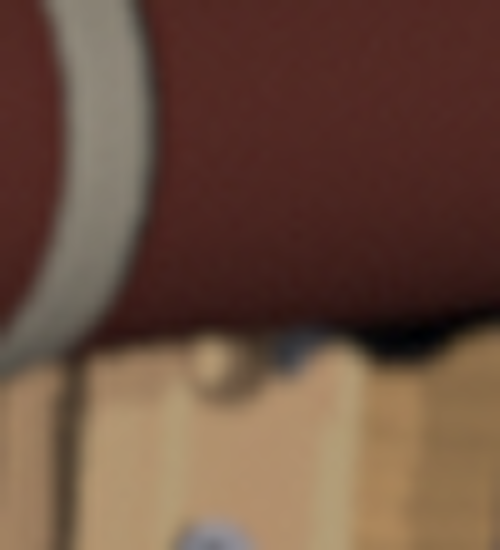

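```bash
python3 - <<'E'
from h import *
r=[.4408,-.4069]
u,v=proj('side',[r[0],r[1],.11])[0].astype(int); o=np.array([u-25,v-35])
f=lambda p: o+(np.array(p)+.5)/10-.5
print("hole",onz('side',f((258,440)),.086),"tip",onz('side',f((270,308)),.1246), "proj tip",proj('side',[*r,.1246])-o)
u,v=proj('top',[r[0],r[1],.11])[0].astype(int); o=np.array([u-25,v-35])
print("hole top",onz('top',f((228,360)),.086),"tip top",onz('top',f((288,353)),.1246))
E
```

```text
hole [ 0.43974993 -0.40946283] tip [ 0.44095656 -0.40697387] proj tip [[26.46837775 30.34917743]]
hole top [ 0.44389614 -0.40770867] tip top [ 0.44004343 -0.40955393]
```

```bash
python3 - <<'E'
from hv import *
r=[.4402,-.4084]; arm.line_to([r[0],r[1],.290],.03); arm.pause(.2)
F0=np.mean([arm.read_ft_force() for _ in range(5)],axis=0)
z=.290; step=.006
while z>.170:
    z-= step if z>.184 else .0015
    arm.line_to([r[0],r[1],z],.06); 
    if z<.184: arm.pause(.05)
    F=np.mean([arm.read_ft_force() for _ in range(3)],axis=0)-F0
    if abs(F[2])>4 or np.linalg.norm(F[:2])>6: print("contact",z,F.round(1)); break
st("end"); d=snap("rk2")
for n in d:
    u,v=proj(n,[r[0],r[1],.11])[0].astype(int); cv2.imwrite(f"pics/rk2z_{n}.png",crop(d[n],(u-25,v-35,u+25,v+20),10))
E
```

```text
contact 0.17449999999999988 [-0.7  2.7  7.6]
end t=134.7 tcp [ 0.4402 -0.4087  0.1761] F [-0.78  2.15  6.44] op 0.274
```

View pics/rk2z_side.png

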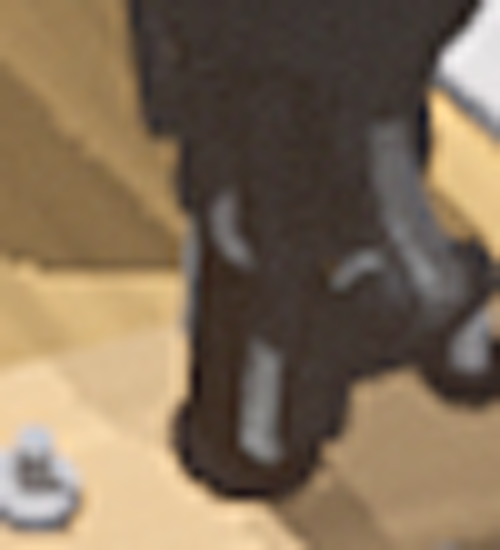

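The guard sits on the rack top at (250,470) in the crop, with seating force at TCP z 0.176. I'll release, clear out and inspect.

```bash
python3 - <<'E'
from zw import *
import json
P=json.load(open("P.json"))
arm.move_gripper(.6); st("open")
p=arm.read_tool_pos(); arm.line_to([p[0],p[1],.30],.1); st("up")
arm.line_to([p[0],p[1],.40],.2)
arm.movep([.35,.36,.42],q_of(.4)); arm.pause(.5)
d=snap("f1")
for n in d: cv2.imwrite(f"pics/f1f_{n}.png",cv2.resize(d[n],(800,600),interpolation=cv2.INTER_CUBIC))
cv2.imwrite("pics/f1c.png",crop(d['side'],(255,155,345,245),6.5))
cv2.imwrite("pics/f1d.png",crop(d['side'],(300,285,400,375),6.5))
st()
E
```

```text
open t=135.2 tcp [ 0.4402 -0.4083  0.1742] F [-0.36  0.02 -0.13] op 0.601
up t=136.6 tcp [ 0.4401 -0.408   0.2992] F [-0.33  0.19 -0.55] op 0.592
 t=140.5 tcp [0.35 0.36 0.42] F [-0.94 -0.13  0.79] op 0.599
```

View pics/f1f_top.png

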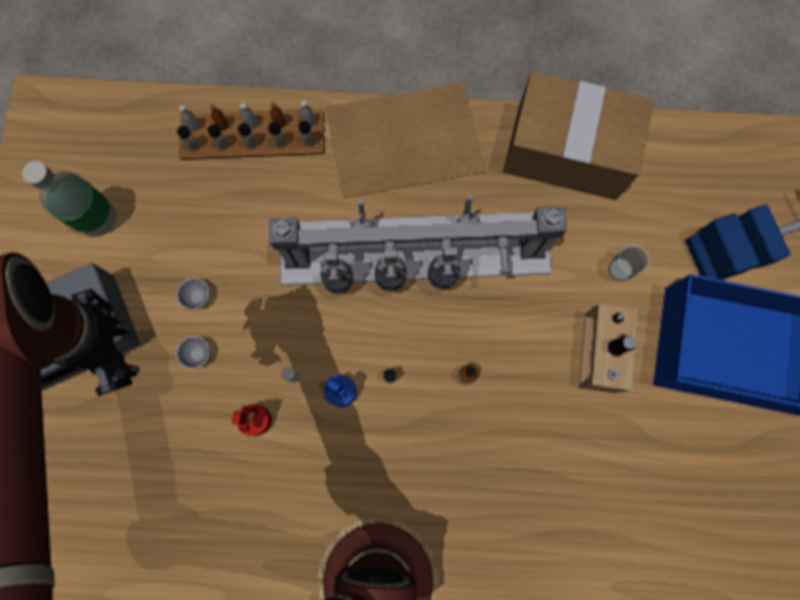

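View pics/f1f_side.png

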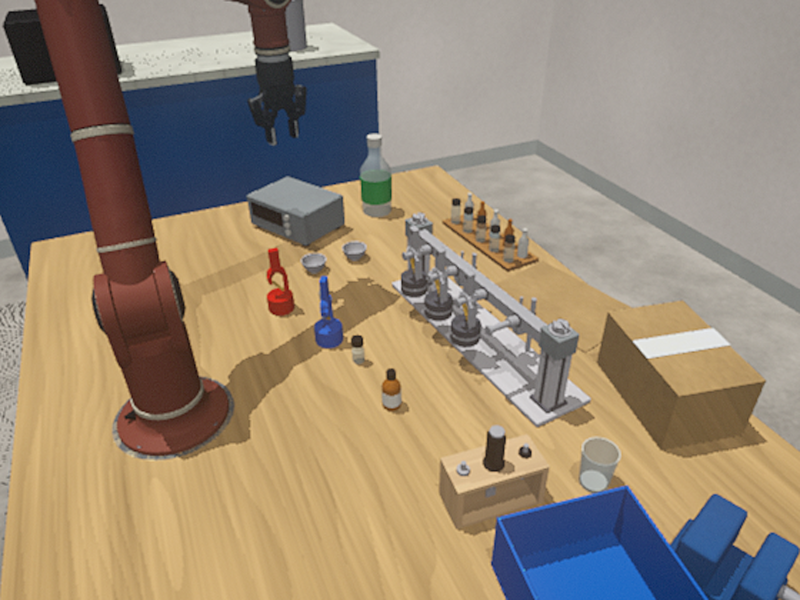

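View pics/f1c.png

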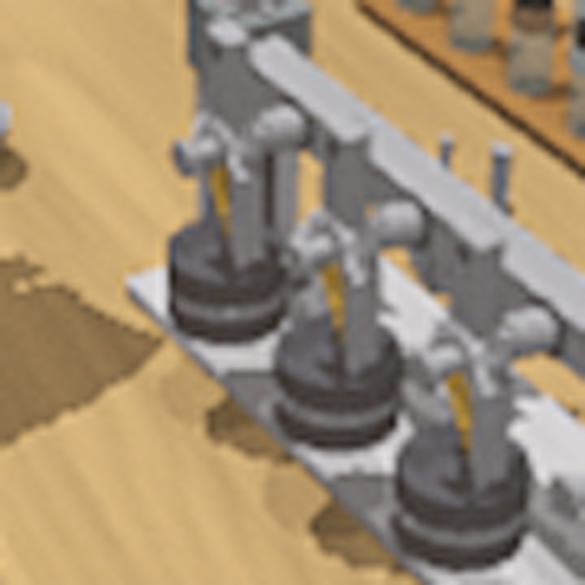

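View pics/f1d.png

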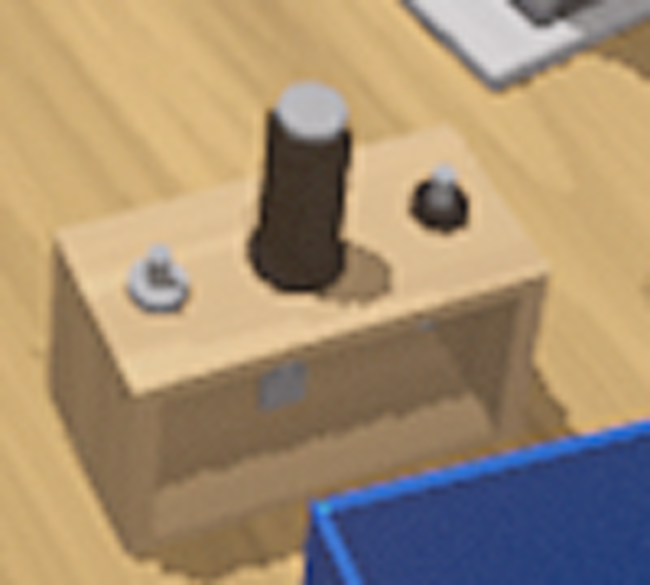

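The final pictures show three weights on pins 4, 3 and 2 with their latches shut. The driver is back in its hole at (300,190) in the crop, with the blade visible below. Bottles, moulds, look-alikes and the rest are where they were.

```bash
python3 -c "
from station import ticket, arm
print(ticket.finish_job(), arm.read_time())"
```

```text
the job is handed in; nothing more can be done
the job is handed in; nothing more can be done
```

The job is handed in after about 140 s of the 208 s. Three steel weights were on the bench, and I hung them on pins 4, 3 and 2. Then I turned the right lock screw, then the left, anticlockwise to their stops, and hung the driver back in its rack hole.

**Weights:** the last pictures show every latch lying across under its pin. When each weight was lowered, its load passed to the pin.

**Screws:** I turned each one until the torque built up to about 0.5 N m, well above the 0.05 N m friction.
- **Left screw:** the top view puts its slot at about 1.63–1.65 rad, which matches the free position.
- **Right screw:** the pictures of its slot disagreed by about 0.1–0.2 rad. I went back in with the driver after the left screw. The blade dropped in at the expected free angle and met the stop with the same torque as on the left.

**Driver:** it turned slightly and slid about 1 mm in the jaws during the first turn, which may have been the announced grip slackening. It caused no trouble and hangs upright by its guard disc.

The bottles, moulds, beaker and the red and blue look-alikes stand where they did, judging by eye.

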